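Remix the settled ink on its tilting stand, then take off its push-and-turn safety cap

ROBOT

A 7-joint arm with a two-finger parallel gripper is mounted at the origin on a cart in front of the work surface, level with it; the furniture and walls round the work are solid. World frame = base frame: x ahead of the robot, y to its left, z up, the work surface at z = 0. Lengths are in m, angles in rad, forces in N, time in s.
With the tool pointing down it reaches from about 0.4 to 0.85 m from the base axis. Payload 6.9 kg.
Tool frame: the origin (TCP) lies midway between the tips of the shut fingers; the grasp point (between the pads) lies 19 mm behind it; z points along the fingers, y is the direction in which the jaws open and shut (so a half turn about z gives the same grasp; the last joint's range is limited). The gripper opens to 85 mm and grips with 20 to 120 N. Pads are 22 mm wide; open, the fingers measure 114 mm over their backs; the gripper's body (76 mm by 85 mm) begins 54 mm behind the grasp point. The pads swing forward as they close: fully open they stand 13 mm farther back than shut.
Start: joints at [1.272, 0.507, -0.238, 1.5, 0.126, 1.149, -0.155], TCP at [0.246, -0.575, 0.2] pointing down, gripper open.
Joint ranges: [-3.08, 3.08], [-0.24, 2.05], [-1.43, 1.35], [0, 2.5], [-1.52, 4.66], [0.17, 1.96], [-2.89, 2.89]. Speed limits (rad/s): [2.39, 2.39, 3.14, 3.14, 3.14, 3.14, 3.14].

INTERFACE

Orientations are given as [roll, pitch, yaw] about the fixed x, y, z axes, in that order (R = Rz(yaw) Ry(pitch) Rx(roll)).
In Python, from cell import arm, eyes gives the robot as it stands.
- The arm moves only by the tool carry_out, never from a script. Its argument "plan" is a list of rows, each an object with "linear": the shift along the tool's x, y, z in mm, a list of three; "angular": the turn, a rotation vector about the tool's x, y, z in degrees, a list of three. A call has 1 to 10 rows; each row is the pose to reach, as a shift and turn from the pose measured when the call began, along the tool's axes at that moment; what a row does not reach only later rows make up. A row lasts 1/8 s, in which the tool goes at most 62.5 mm and 10.7 degrees, less where a joint would pass 70% of its speed; a pose out of reach is approached as far as the arm can. A call with a gripper value outside its range is refused whole. "grip" is the opening in per cent of the stroke, from 0 (shut) to 100 (fully open), set as the call begins (left out, the last holds). The fingers move at their own pace and stop on an object; "grip_force" is the grip in N (left out, the last holds). Time passes only in rows, so rows that repeat a pose let the fingers close. It gives the time, the measured TCP pose, the force and the opening at its end, in the units of the state.
- arm.get_obs(): the state, without advancing time (a new reading comes with each control period).
- eyes.capture(name): name is "side" or "top"; returns the picture (480x640x3 uint8, red, green, blue); there is no depth.
- eyes.camera_model(name): a dict with "fx", "fy", "cx", "cy" (pixels), "D" ([k1, k2, p1, p2, k3] as OpenCV has them; the pictures are not rectified), "origin" and "rotation" of the camera in the world. Camera axes: x right, y down, z forward; pixel columns grow to the right and rows downward; lengths in m; the calibration is good to about 2 mm. A picture is of the moment at which its call begins. camera_model takes no time and is no camera call.
- arm.finish_job(): hands the job in, once; it reports no verdict.
Trained networks look in the newest picture that a camera, given by its name, has taken for a name from the list of things; names that differ only in an ending like _2 or _b are one class to them, and where a whole thing is asked for, a point or a joint stands for the part that bears it (a point fixed in the world has none). Each returns a list of dicts, best first, with "score" (0 to 1); they miss things now and then, are a little off and sometimes report something else, mostly with a low value. They report only what shows in the picture. A call takes as long as a camera call. They do not tell look-alikes from the thing itself.
- eyes.recognise(target, camera): "rect" ([left, top, right, bottom] in pixels, round what is visible of it).
- eyes.spot_point(target, camera): "centre" ([column, row] in pixels: a listed point, or the origin of a listed thing).
The state is a dict: "time": time; "joint_positions": joint angles; "joint_vel": joint speeds; "joint_torque": joint torques, N m; "eef_pos": TCP position; "ee_rot": TCP orientation; "contact_force": force on the tool from outside, world axes, zero at the start; "wrist_torque": the same for the moment, N m; "gripper_width": finger opening in m.
Only numpy, scipy, OpenCV 4.12 (cv2) and the standard library are available. Lean on these libraries where they do the work, as an engineer would, in place of code of your own. Each camera call takes 0.05 s, during which the arm holds its last target.

TASK

The ink in the bottle strapped into the small tilting stand has settled: pull the stand's sprung lever towards you until the capped bottle has tipped all the way over to its stop, then ease the lever slowly back, without letting it fly, until the bottle stands fully upright again. Then press the white push-and-turn safety cap down hard against its spring, twist it anticlockwise while it is down until its lugs come free, and lift it straight off. Finish while holding the cap still and level in the gripper a few centimetres straight above the open bottle, do not put it down or let go, and leave the ink pot, beaker and dish beside the stand where they are.

Things in the scene. Friction and masses are not known exactly. Their poses are not given: they have to be found in the camera images.
- stand: Grey tilting stand fixed on the bench: base 150 x 140 x 12 mm; two cheeks at y = +-46 mm, 8 mm thick, up to 105 mm high, carry a bottle cradle. Origin: centre of the base's underside. z up; -x is the front, to which the bottle tips; the lever is on the -y side. Position and yaw vary.
- pivot (a point): Centre of the cradle's pivot line, 85 mm above the stand's origin; the line runs along the stand's y axis (axes as the stand's). Bottle, cap and lever all turn about it together.
- cradle (a joint): Angle of bottle and lever about the pivot: 0 upright on its rest (start); grows as the lever is pulled to the stand's -x; 1.75 is the far stop, bottle 100 degrees over, neck just below level. A return spring pulls to 0 with 0.5 N m upright, 1.0 N m at the stop (5 to 11 N at the grip); nothing holds it tipped. Take 2 s or more for the way back and let go only at 0.
- lever_grip (a point): Centre of the lever's black round cross grip, 14 mm in diameter, 56 mm long, parallel to the stand's y. Moves on a 90 mm arc about the pivot line, 102 mm to its -y side: at joint 0 it is 64 mm behind (+x) and 64 mm above the pivot, at 0.785 straight above it, at 1.75 74 mm in front (-x) and 51 mm above. Nothing within 40 mm in front, behind or below; it may roll in the fingers.
- mouth (a point): Centre of the mouth of the grey bottle (58 mm in diameter, strapped in, cannot turn), at the top of its 32 mm neck: 153 mm above the stand's origin, straight over it, when upright. z runs out of the bottle along its axis; axes as the stand's when upright. A 43 mm ring round the neck, its top 24 mm below the mouth, stops the pressed cap; shoulder and cheeks lie lower.
- cap: White ribbed cap, 49 mm in diameter, 31 mm high, about 45 g; origin: centre of its underside, z out of its top. Closed: underside 17 mm below the mouth, x axis along the mouth's x. Three inner lugs sit in notches under hooks of the neck: it can neither turn nor rise until pressed down over 5 mm. Can be gripped across its sides from above at any yaw.
- cap_top (a point): Centre of the cap's flat top, 31 mm above its underside, 167 mm over the bench when closed. Pressing it down: 7 mm of travel to the ring, spring 4 N at first, 11 N at the bottom. Kept down, turn anticlockwise (seen from above): past 37 degrees the lugs clear the hooks, up to 80 degrees the cap can be lifted straight off; aim at 60.
- ink_black: Bystander: black-lidded ink pot, 56 mm in diameter and 63 mm high, to the left (+y) of the stand; origin: centre of its underside. Not to be disturbed.
- beaker_solvent: Bystander: glass beaker, 74 mm in diameter and 90 mm high, to the right (-y) of the stand, beyond the lever; origin: centre of its underside. Not to be disturbed.
- evaporating_dish: Bystander: shallow white dish, 85 x 90 x 31 mm, on the bench to the left of the stand; origin: centre of its underside. Not to be disturbed.
Not all that is in view belongs to the job. Several things have the shape of the cap; the one meant has the colours described above.

How it is judged:
By the outcome, as a careful person would: the job done as asked, in the order asked, and still so for the second after the job is handed in, while the arm keeps its last pose, push and grip.
It also fails if it takes over 58 s, if anything falls off the work surface, if the arm or the gripper's body presses on something with over 40 N, if the wrist force passes 120 N, or if a joint passes its speed limit or range.

## Working session

There is one attempt and no reset: what is moved stays moved. The work goes in short steps, Python scripts to look and compute and a tool call to move; the robot and the scene stay as the last step left them, time stands still between calls to the robot, and variables do not carry over. Pictures are saved under pics/ and viewed, and the job is handed in when it is done.

Besides the shell and the picture viewer there is one more tool, called after ">>>" as name(argument=value, ...) on one line, values as JSON. carry_out: Moves the arm, as the interface text tells. Its arguments: {"type":"object","properties":{"plan":{"type":"array","items":{"type":"object","properties":{"linear":{"type":"array","items":{"type":"number"}},"angular":{"type":"array","items":{"type":"number"}}}}},"grip":{"type":"number"},"grip_force":{"type":"number"}},"required":["plan"]}

```bash
ls; mkdir -p pics; python3 - <<'E'
from cell import arm, eyes
import cv2
o=arm.get_obs()
for k,v in o.items(): print(k,v)
for n in ("side","top"):
    im=eyes.capture(n); cv2.imwrite(f"pics/{n}0.png",im[:,:,::-1])
    m=eyes.camera_model(n); print(n,m)
    for t in ("lever_grip","cap_top","mouth","pivot","stand","cap","ink_black","beaker_solvent","evaporating_dish"):
        r=eyes.spot_point(t,n); print(t,[(x['score'],x['centre']) for x in r[:4]])
print(arm.get_obs()['time'])
E
```

```text
pics
time 0.0
joint_positions [ 1.27253614  0.50836806 -0.23752989  1.50116182  0.12573783  1.14890761
 -0.15481204]
joint_vel [ 0.00053995 -0.00075119 -0.0001169   0.00031006  0.00039648 -0.00035268
 -0.00061049]
joint_torque [-2.69857828e-04 -6.20586634e+01 -2.18667783e+00 -2.49652380e+01
  1.26422194e-02  1.19762876e-02  4.52633242e-05]
eef_pos [ 0.24523934 -0.5742485   0.19910115]
ee_rot [-3.13974381e+00  6.62830613e-05  4.03788811e-01]
contact_force [-0.21256301 -0.56375727 -0.43145734]
wrist_torque [-0.00255708 -0.00095043  0.00477547]
gripper_width 0.08541695576426574
side {'fx': 461.30619473704314, 'fy': 461.30619473704314, 'cx': 314.08787187623284, 'cy': 234.1409464986159, 'D': array([0.01131005, 0.        , 0.        , 0.        , 0.        ]), 'origin': array([ 0.06027431, -0.56239137,  0.49984798]), 'rotation': array([-2.00737733, -0.00267774, -0.65421935])}
lever_grip [(0.87, [431.2, 244.7])]
cap_top [(0.59, [277.4, 329.7]), (0.58, [363.9, 232.7])]
mouth []
pivot [(0.67, [358.7, 279.8])]
stand [(0.9, [357.2, 314.7])]
cap [(0.97, [277.4, 344.0]), (0.85, [363.6, 249.2])]
ink_black [(0.7, [286.1, 295.2])]
beaker_solvent [(0.88, [486.3, 353.9])]
evaporating_dish [(0.95, [192.5, 247.6])]
top {'fx': 463.6810789424559, 'fy': 463.6810789424559, 'cx': 316.06295310444006, 'cy': 236.77795377496525, 'D': array([-0.07801326,  0.        ,  0.        ,  0.        ,  0.        ]), 'origin': array([0.37255153, 0.05663153, 1.00240007]), 'rotation': array([-2.96819582,  0.01164564, -1.55292745])}
lever_grip []
cap_top [(0.72, [379.7, 219.4])]
mouth [(0.95, [380.0, 221.8])]
pivot [(0.6, [374.3, 225.3])]
stand [(0.66, [370.9, 233.5])]
cap [(0.75, [371.5, 236.0]), (0.63, [378.9, 223.7]), (0.61, [363.6, 305.1])]
ink_black [(0.98, [303.9, 259.6])]
beaker_solvent [(0.85, [461.7, 193.1])]
evaporating_dish [(0.56, [171.9, 288.1])]
1.0
```

View pics/side0.png

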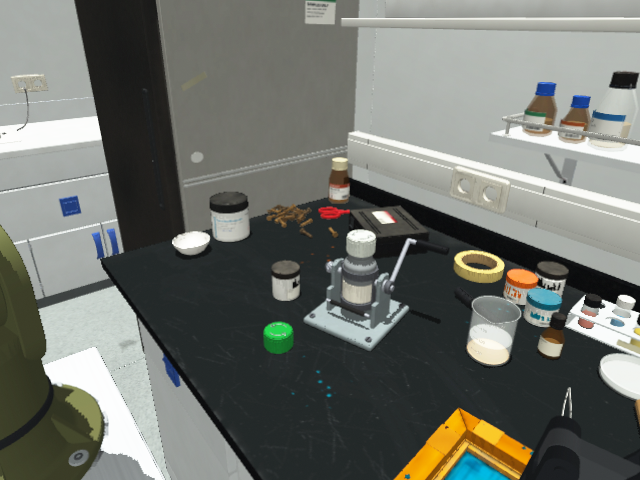

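View pics/top0.png

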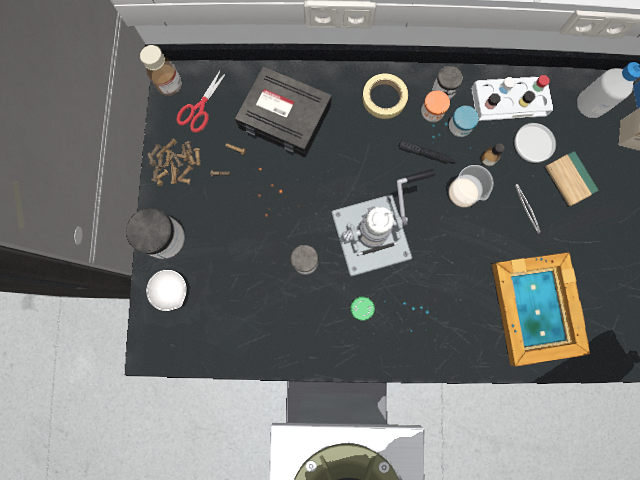

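The side view shows the stand at about (357,310) with the white cap at (361,243). The lever grip runs from (410,240) to (447,248), and the green cap at (278,338) is a decoy. In the top view the stand is at (372,235) and the grip at (418,176). I'll zoom in to pick the base corners.

```bash
python3 - <<'E'
import cv2
a=cv2.imread("pics/top0.png")[150:290,315:475]; b=cv2.imread("pics/side0.png")[215:355,295:455]
cv2.imwrite("pics/z_top.png",cv2.resize(a,None,fx=5,fy=5,interpolation=cv2.INTER_CUBIC)[:600])
cv2.imwrite("pics/z_top.png",cv2.resize(a,(640,560),interpolation=cv2.INTER_CUBIC))
cv2.imwrite("pics/z_side.png",cv2.resize(b,(640,560),interpolation=cv2.INTER_CUBIC))
E
```

```text
(no output)
```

View pics/z_top.png

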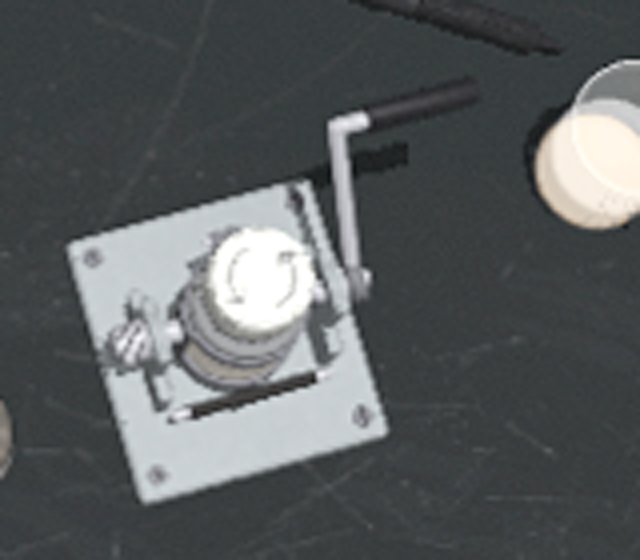

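View pics/z_side.png

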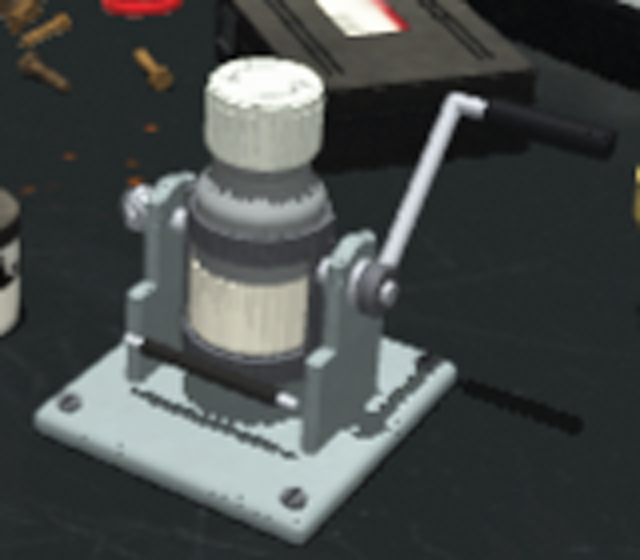

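```bash
cat > h.py <<'E'
import numpy as np, cv2
from scipy.spatial.transform import Rotation as R
from cell import arm, eyes
CM={n:eyes.camera_model(n) for n in("side","top")}
def proj(n,P):
    m=CM[n]; r=m['rotation']; Rm=np.array(r) if np.ndim(r)==2 else R.from_euler('xyz',r).as_matrix()
    Rt=Rm.T; t=-Rt@m['origin']
    K=np.array([[m['fx'],0,m['cx']],[0,m['fy'],m['cy']],[0,0,1]])
    return cv2.projectPoints(np.atleast_2d(P).astype(float),cv2.Rodrigues(Rt)[0],t,K,m['D'])[0][:,0]
def grip_local(q):
    # angle from +x towards up: at q=0 45deg
    a=np.pi/4+q
    return np.array([.09*np.cos(a),-.102,.085+.09*np.sin(a)])
def W(s,p):
    x,y,w=s[:3]; c,d=np.cos(w),np.sin(w); p=np.atleast_2d(p)
    return np.c_[x+c*p[:,0]-d*p[:,1],y+d*p[:,0]+c*p[:,1],p[:,2]]
def tp(o): return np.array(o['eef_pos']), R.from_euler('xyz',o['ee_rot'])
E
python3 - <<'E'
from h import *
from scipy.optimize import least_squares
C=lambda a,b,z=.012:[a*.075,b*.070,z]
top=[(C(-1,1),(145,500)),(C(-1,-1),(386,434)),(C(1,1),(70,242)),(C(1,-1),(305,181)),([0,0,.167],(258,283)),(grip_local(0)+[0,.028,0],(365,120)),(grip_local(0)-[0,.028,0],(478,90))]
side=[(C(-1,1),(37,418)),(C(-1,-1),(300,538)),(C(1,-1),(455,370)),([0,0,.167],(266,82)),(grip_local(0)+[0,.028,0],(485,107)),(grip_local(0)-[0,.028,0],(612,143))]
pt=np.array([p for p,_ in top]);ut=np.array([u for _,u in top])/4+[315,150]
ps=np.array([p for p,_ in side]);us=np.array([u for _,u in side])/4+[295,215]
def f(s,which=(1,1)):
    a=(proj("top",W(s,pt))-ut).ravel()*which[0]; b=(proj("side",W(s,ps))-us).ravel()*which[1]
    return np.r_[a,b]
for w in((1,1),(1,0),(0,1)):
    s=least_squares(f,[.5,-.05,.25],args=(w,),x_scale=[.1,.1,.1],loss='soft_l1').x; print(w,s)
    print(f(s).reshape(-1,2).round(1).tolist())
s=least_squares(f,[.5,-.05,.25],loss='soft_l1').x
np.save("stand.npy",s); print("cap top",W(s,[0,0,.167]),"grip",[W(s,grip_local(q)).round(3).tolist() for q in(0,.785,1.75)])
for n in("top",):
  # bystander base positions
  for nm,px in(("ink",(303.9,259.6)),("beak",(461.7,193.1))):
    r=least_squares(lambda v:(proj(n,[v[0],v[1],0])-px).ravel(),[.5,0]).x; print(nm,r)
E
```

```text
(1, 1) [ 0.55320463 -0.05015814  0.2951988 ]
[[-0.2, 1.4], [1.8, -0.1], [-1.1, 0.1], [1.1, -1.7], [1.6, -1.4], [0.5, -0.3], [-0.1, -0.5], [-2.7, -0.7], [0.0, -1.1], [0.7, -1.2], [-1.0, 0.5], [-0.4, 1.8], [-0.8, 1.6]]
(1, 0) [ 0.55267542 -0.04868004  0.28748097]
[[-1.2, 1.4], [0.9, 0.5], [-1.6, -0.0], [0.7, -1.3], [0.8, -1.2], [0.1, 0.1], [-0.5, 0.2], [-3.5, -1.3], [-1.3, -1.4], [0.1, -1.2], [-1.8, 0.3], [-1.1, 1.8], [-1.6, 1.6]]
(0, 1) [ 0.553854   -0.05091843  0.30835953]
[[0.7, 1.4], [2.4, -0.9], [-1.0, 0.3], [0.9, -2.3], [2.0, -1.8], [0.4, -1.0], [-0.5, -1.5], [-2.0, -0.2], [1.4, -1.1], [1.0, -1.5], [-0.4, 0.5], [0.0, 1.6], [-0.3, 1.1]]
cap top [[ 0.55320463 -0.05015814  0.167     ]] grip [[[0.644, -0.129, 0.149]], [[0.583, -0.148, 0.175]], [[0.512, -0.169, 0.136]]]
ink [0.49704436 0.09702102]
beak [ 0.65250538 -0.25338454]
```

```bash
cat >> h.py <<'E'
S=np.load("stand.npy") if __import__("os").path.exists("stand.npy") else None
def rows(targets):
    """targets: list of (pos, yaw) tool down"""
    o=arm.get_obs(); p0,R0=tp(o); out=[]
    for p,w in targets:
        Rt=R.from_euler('xyz',[np.pi,0,w])
        out.append((np.round(R0.inv().apply(np.array(p)-p0)*1000,1).tolist(),np.round(np.degrees((R0.inv()*Rt).as_rotvec()),1).tolist()))
    for r in out: print(r)
def st():
    o=arm.get_obs(); print("t",round(o['time'],2),"p",np.round(o['eef_pos'],4),"r",np.round(o['ee_rot'],3),"F",np.round(o['contact_force'],1),"M",np.round(o['wrist_torque'],2),"w",round(o['gripper_width'],4),"q",np.round(o['joint_positions'],2))
E
python3 - <<'E'
from h import *
g=W(S,grip_local(0))[0]; p0=np.array(arm.get_obs()['eef_pos'])
a=np.r_[g[:2],.25]; w=S[2]+np.pi/2
rows([(p0+(a-p0)*k,.404+(w-.404)*k) for k in np.linspace(.1,1,10)]); print(a,w)
E
```

```text
([54.1, -25.3, -5.0], [0.0, -0.0, -8.4])
([108.2, -50.7, -10.0], [0.0, -0.0, -16.8])
([162.4, -76.0, -15.0], [0.0, -0.0, -25.1])
([216.5, -101.3, -20.0], [0.0, 0.0, -33.5])
([270.6, -126.6, -25.0], [0.0, 0.0, -41.9])
([324.7, -152.0, -30.0], [0.0, 0.0, -50.3])
([378.9, -177.3, -35.0], [0.0, 0.0, -58.7])
([433.0, -202.6, -40.0], [0.0, 0.0, -67.0])
([487.1, -227.9, -45.0], [0.0, 0.0, -75.4])
([541.2, -253.3, -50.0], [0.0, 0.0, -83.8])
[ 0.64376633 -0.12923139  0.25      ] 1.8659951294152197
```

>>> carry_out(plan=[{"linear":[54,-25,-20],"angular":[0,0,-8.4]},{"linear":[108,-51,-40],"angular":[0,0,-16.8]},{"linear":[162,-76,-50],"angular":[0,0,-25.2]},{"linear":[216,-101,-50],"angular":[0,0,-33.5]},{"linear":[271,-127,-50],"angular":[0,0,-42]},{"linear":[325,-152,-50],"angular":[0,0,-50.3]},{"linear":[379,-177,-50],"angular":[0,0,-58.7]},{"linear":[433,-203,-50],"angular":[0,0,-67]},{"linear":[487,-228,-50],"angular":[0,0,-75.4]},{"linear":[541,-253,-50],"angular":[0,0,-83.8]}], grip=50)

```text
time: 2.25
eef_pos: [0.6448, -0.1284, 0.2501]
ee_rot: [3.141, 0.0, 1.87]
contact_force: [0.1, -1.3, 0.1]
gripper_width: 0.0425
```

```bash
python3 - <<'E'
from h import *
st()
g=W(S,grip_local(0))[0]; w=S[2]+np.pi/2
rows([(np.r_[g[:2],.2],w),(np.r_[g[:2],.13],w)])
for n in("side","top"):
    im=eyes.capture(n); cv2.imwrite(f"pics/{n}1.png",im[:,:,::-1])
E
```

```text
t 2.25 p [ 0.6448 -0.1284  0.2501] r [3.141 0.    1.87 ] F [ 0.1 -1.3  0.1] M [-0.04 -0.05  0.03] w 0.0425 q [ 0.52  0.58 -0.67  1.32  0.36  1.36  0.16]
([-0.5, -1.2, 50.1], [0.0, 0.0, 0.3])
([-0.5, -1.3, 120.1], [0.0, 0.0, 0.3])
```

View pics/side1.png

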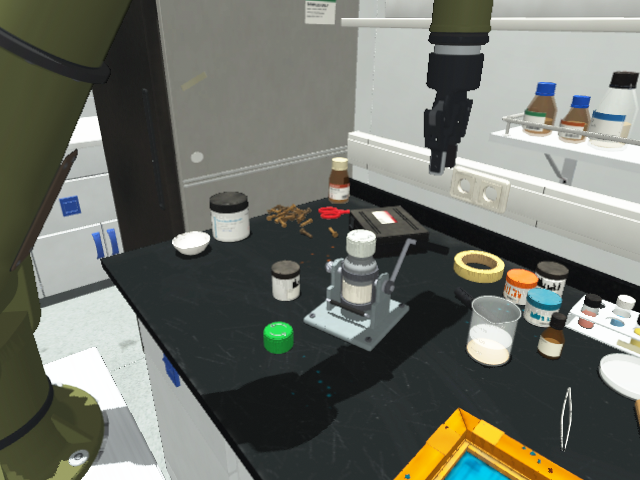

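View pics/top1.png

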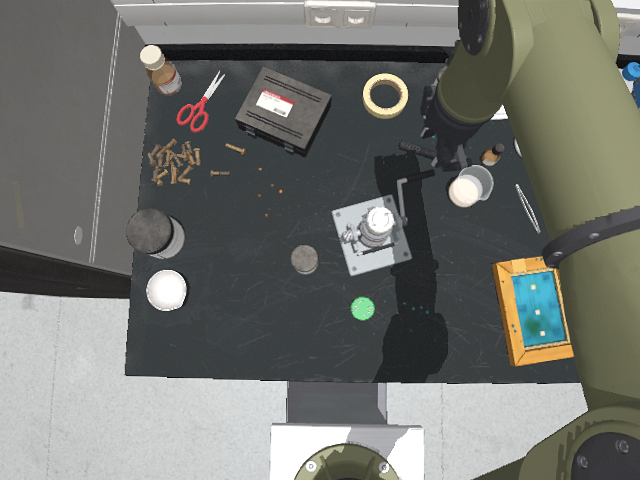

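The side view shows the fingertips at about (440,172), above the grip at (432,246). Nothing else has moved. I'll check the projected TCP, then descend.

```bash
python3 - <<'E'
from h import *
print(proj("side",[[.6448,-.1284,.25],[.6438,-.1292,.149]]),proj("top",[[.6448,-.1284,.25],[.6438,-.1292,.149]]))
cv2.imwrite("pics/z1.png",cv2.resize(cv2.imread("pics/side1.png")[110:270,350:510],(640,640)[:2],interpolation=cv2.INTER_CUBIC)[:600])
E
```

```text
[[438.24582146 191.02292627]
 [431.28147724 247.67344507]] [[432.48094574 157.38674915]
 [420.63525938 175.76552319]]
```

View pics/z1.png

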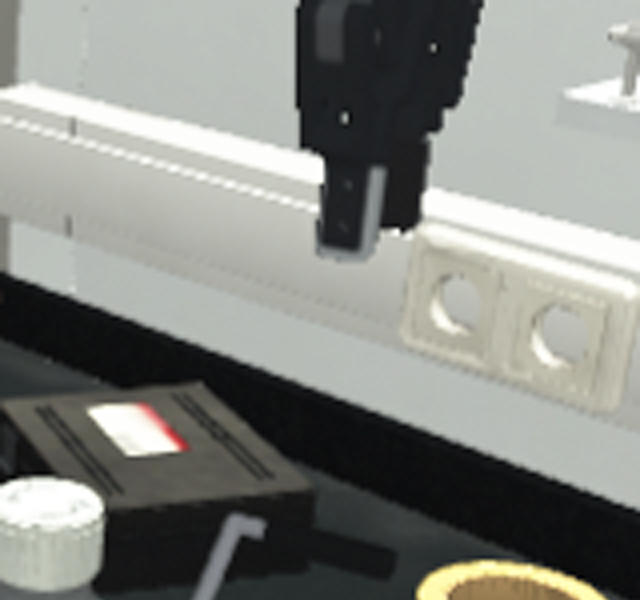

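>>> carry_out(plan=[{"linear":[-0.5,-1.3,25],"angular":[0,0,0.3]},{"linear":[-0.5,-1.3,50],"angular":[0,0,0.3]},{"linear":[-0.5,-1.3,75],"angular":[0,0,0.3]},{"linear":[-0.5,-1.3,100],"angular":[0,0,0.3]},{"linear":[-0.5,-1.3,112],"angular":[0,0,0.3]},{"linear":[-0.5,-1.3,118],"angular":[0,0,0.3]},{"linear":[-0.5,-1.3,119],"angular":[0,0,0.3]}])

```text
time: 3.22
eef_pos: [0.646, -0.1213, 0.1308]
ee_rot: [3.138, -0.005, 1.874]
contact_force: [-0.3, 0.4, -0.5]
gripper_width: 0.0429
```

```bash
python3 - <<'E'
from h import *
st()
im=eyes.capture("side"); cv2.imwrite("pics/side2.png",cv2.resize(im[170:320,330:490,::-1],(640,600),interpolation=cv2.INTER_CUBIC))
E
```

```text
t 3.23 p [ 0.646  -0.1213  0.1308] r [ 3.138 -0.005  1.874] F [-0.3  0.4 -0.5] M [-0.06  0.01 -0.03] w 0.0429 q [ 0.51  0.67 -0.64  1.5   0.42  1.11  0.09]
```

View pics/side2.png

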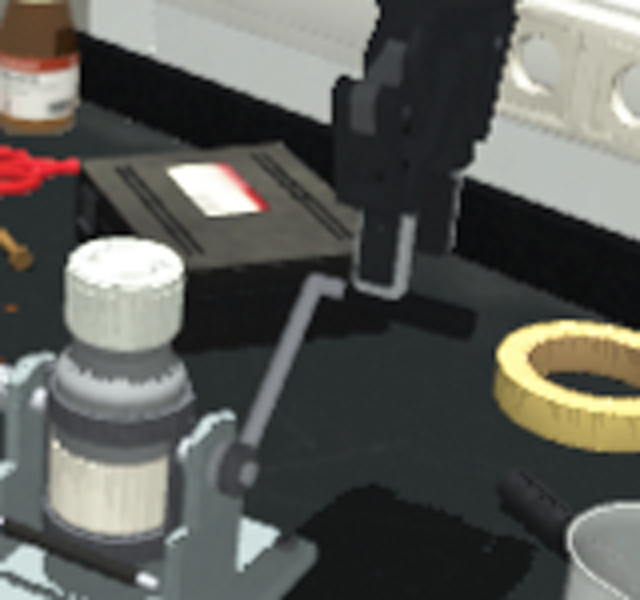

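```bash
python3 - <<'E'
from h import *
st()
p,Rr=tp(arm.get_obs())
for d in(-.021,-.035,.021):
  for z in(0,-.007,-.013):
    print(d,z,((proj("side",p+Rr.apply([0,d,z]))[0]-[330,170])*4).round())
g=W(S,grip_local(0))[0]; w=S[2]+np.pi/2
rows([(np.r_[g[:2],.13],w)])
E
```

```text
t 3.27 p [ 0.6461 -0.1212  0.131 ] r [ 3.138 -0.005  1.874] F [-0.3 -0.4  0.2] M [-0.01 -0.03 -0.01] w 0.0432 q [ 0.51  0.67 -0.64  1.5   0.42  1.11  0.09]
-0.021 0 [370. 359.]
-0.021 -0.007 [372. 344.]
-0.021 -0.013 [373. 332.]
-0.035 0 [356. 372.]
-0.035 -0.007 [358. 357.]
-0.035 -0.013 [360. 344.]
0.021 0 [408. 322.]
0.021 -0.007 [410. 308.]
0.021 -0.013 [412. 295.]
([-6.9, -4.6, 1.0], [0.2, -0.3, 0.5])
```

```bash
python3 - <<'E'
from h import *
st()
im=eyes.capture("side"); cv2.imwrite("pics/side3.png",cv2.resize(im[160:280,370:490,::-1],(600,600),interpolation=cv2.INTER_CUBIC))
im=eyes.capture("top"); cv2.imwrite("pics/top3.png",cv2.resize(im[100:260,350:510,::-1],(600,600),interpolation=cv2.INTER_CUBIC))
st()
print(proj("side",np.array(arm.get_obs()['eef_pos']))-[370,160],proj("top",np.array(arm.get_obs()['eef_pos']))-[350,100])
E
```

```text
t 3.27 p [ 0.6461 -0.1212  0.131 ] r [ 3.138 -0.005  1.874] F [-0.3 -0.4  0.2] M [-0.01 -0.03 -0.01] w 0.0432 q [ 0.51  0.67 -0.64  1.5   0.42  1.11  0.09]
t 3.38 p [ 0.6462 -0.1212  0.1313] r [ 3.137 -0.005  1.874] F [ 1.2  0.3 -0.1] M [ 0.01 -0.01  0.04] w 0.0426 q [ 0.51  0.67 -0.64  1.5   0.42  1.11  0.09]
[[57.39539662 94.80731969]] [[64.65404349 77.24024668]]
```

View pics/side3.png

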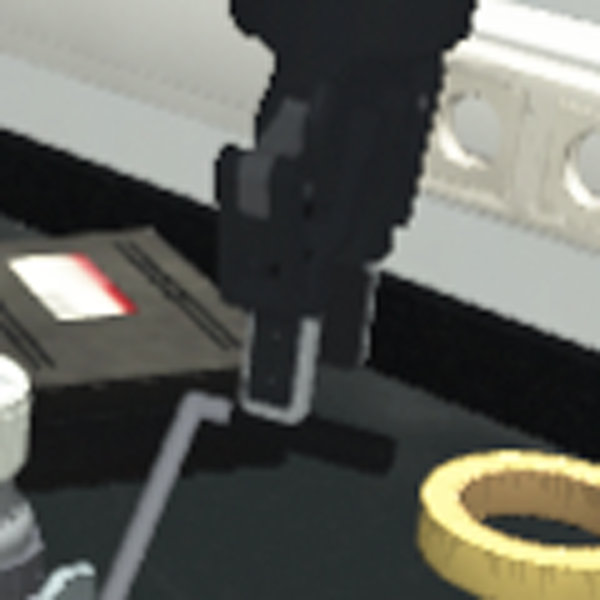

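View pics/top3.png

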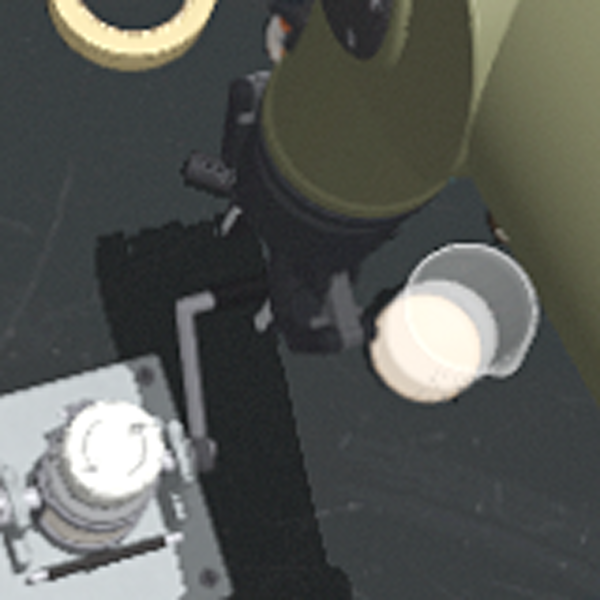

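>>> carry_out(plan=[{"linear":[-7,-4.6,0],"angular":[0,0,0]},{"linear":[-7,-4.6,0],"angular":[0,0,0]},{"linear":[-7,-4.6,0],"angular":[0,0,0]}])

```text
time: 3.75
eef_pos: [0.6439, -0.1295, 0.1314]
ee_rot: [3.137, -0.004, 1.874]
contact_force: [-1.0, 0.3, -0.7]
gripper_width: 0.0429
```

```bash
python3 - <<'E'
from h import *
st()
g=W(S,grip_local(0))[0]; w=S[2]+np.pi/2
rows([(np.r_[g[:2],.13],w)])
im=eyes.capture("side"); cv2.imwrite("pics/side4.png",cv2.resize(im[160:280,370:490,::-1],(600,600),interpolation=cv2.INTER_CUBIC))
st()
print((proj("side",np.array(arm.get_obs()['eef_pos']))-[370,160])*5)
E
```

```text
t 3.75 p [ 0.6439 -0.1295  0.1314] r [ 3.137 -0.004  1.874] F [-1.   0.3 -0.7] M [0.02 0.01 0.06] w 0.0429 q [ 0.52  0.67 -0.64  1.5   0.42  1.11  0.1 ]
([0.3, -0.1, 1.4], [0.2, -0.3, 0.5])
t 3.8 p [ 0.644  -0.1292  0.1314] r [ 3.137 -0.005  1.874] F [0.1 0.4 0.7] M [0.04 0.03 0.01] w 0.0425 q [ 0.52  0.67 -0.64  1.5   0.42  1.11  0.1 ]
[[301.10237085 484.35473842]]
```

View pics/side4.png

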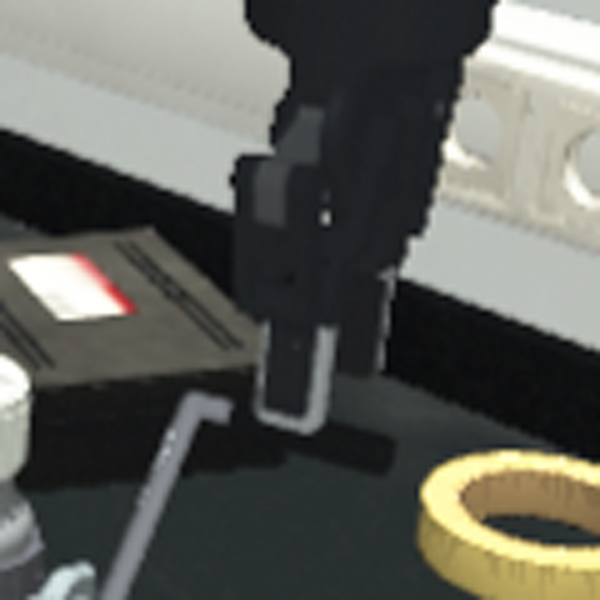

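The fingertips appear higher than the TCP model predicts, with the front tip at (293,420) in the zoom against the bar at (330,430). I'll close gently and look, since the pads swing forward as they shut.

>>> carry_out(plan=[{"linear":[0,0,2],"angular":[0,0,0.5]},{"linear":[0,0,2],"angular":[0,0,0.5]},{"linear":[0,0,2],"angular":[0,0,0.5]},{"linear":[0,0,2],"angular":[0,0,0.5]}], grip=0, grip_force=25)

```text
time: 4.3
eef_pos: [0.644, -0.1292, 0.1294]
ee_rot: [3.137, -0.005, 1.866]
contact_force: [-0.4, 0.7, 0.1]
gripper_width: -0.0003
```

```bash
python3 - <<'E'
from h import *
st()
im=eyes.capture("side"); cv2.imwrite("pics/side5.png",cv2.resize(im[160:280,370:490,::-1],(600,600),interpolation=cv2.INTER_CUBIC))
st()
print((proj("side",np.array(arm.get_obs()['eef_pos']))-[370,160])*5)
E
```

```text
t 4.3 p [ 0.644  -0.1292  0.1294] r [ 3.137 -0.005  1.866] F [-0.4  0.7  0.1] M [0.04 0.01 0.03] w -0.0003 q [ 0.52  0.67 -0.64  1.51  0.42  1.1   0.09]
t 4.35 p [ 0.644  -0.1292  0.1294] r [ 3.137 -0.005  1.866] F [-0.2  0.4 -0.9] M [0.02 0.   0.04] w 0.0 q [ 0.52  0.67 -0.64  1.51  0.42  1.1   0.09]
[[300.30208399 489.43722389]]
```

View pics/side5.png

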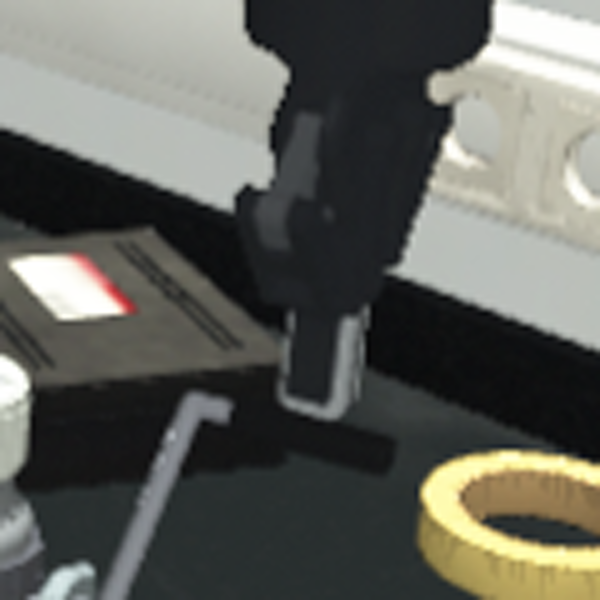

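```bash
python3 - <<'E'
from h import *
im=eyes.capture("top"); cv2.imwrite("pics/top5.png",cv2.resize(im[120:240,380:500,::-1],(600,600),interpolation=cv2.INTER_CUBIC))
st()
print((proj("top",np.array(arm.get_obs()['eef_pos']))-[380,120])*5)
E
```

```text
t 4.4 p [ 0.644  -0.1292  0.1294] r [ 3.137 -0.005  1.866] F [ 0.4 -0.   0.6] M [ 0.01 -0.06 -0.01] w 0.0003 q [ 0.52  0.67 -0.64  1.51  0.42  1.1   0.09]
[[192.74108636 293.50897533]]
```

View pics/top5.png

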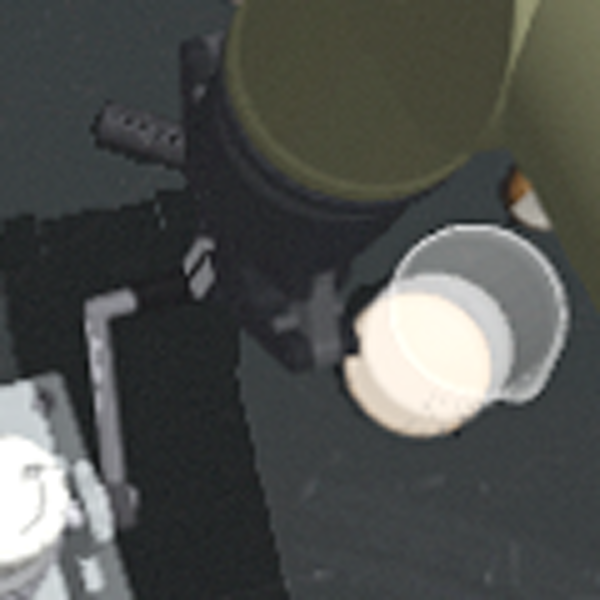

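```bash
python3 - <<'E'
from h import *
from scipy.optimize import least_squares
f=lambda v:np.r_[proj("side",v)[0]-[434.4,241.6],proj("top",v)[0]-[420.6,173.8]]
r=least_squares(f,[.64,-.13,.14]); print(r.x,r.fun)
# refit model of grip alone from both
f=lambda v:np.r_[proj("side",v)[0]-[432,246.25],proj("top",v)[0]-[420.4,176.2]]
r=least_squares(f,[.64,-.13,.14]); print("grip",r.x,r.fun)
E
```

```text
[ 0.64691157 -0.12914408  0.15874383] [-1.30403624  0.40352931  1.03384564 -1.15171517]
grip [ 0.64338484 -0.12927057  0.1514499 ] [-0.68665674  0.20998361  0.5446393  -0.61104935]
```

Triangulating from both views puts the shut tips at z≈0.159 while the reported TCP z is 0.129. The fingers therefore sit about 29 mm higher than reported and closed just above the bar. I'll reopen, descend about 25 mm and close again, checking the width.

>>> carry_out(plan=[{"linear":[0,0,0],"angular":[0,0,0]},{"linear":[0,0,0],"angular":[0,0,0]},{"linear":[0,0,0],"angular":[0,0,0]},{"linear":[0,0,7],"angular":[0,0,0]},{"linear":[0,0,14],"angular":[0,0,0]},{"linear":[0,0,20],"angular":[0,0,0]},{"linear":[0,0,25],"angular":[0,0,0]},{"linear":[0,0,25],"angular":[0,0,0]}], grip=50)

```text
time: 5.4
eef_pos: [0.6437, -0.129, 0.1038]
ee_rot: [3.138, -0.005, 1.866]
contact_force: [-0.3, 0.1, 0.6]
gripper_width: 0.043
```

```bash
python3 - <<'E'
from h import *
st()
im=eyes.capture("side"); cv2.imwrite("pics/side6.png",cv2.resize(im[160:280,370:490,::-1],(600,600),interpolation=cv2.INTER_CUBIC))
E
```

```text
t 5.4 p [ 0.6437 -0.129   0.1038] r [ 3.138 -0.005  1.866] F [-0.3  0.1  0.6] M [ 0.06 -0.03 -0.04] w 0.043 q [ 0.52  0.69 -0.63  1.54  0.44  1.06  0.07]
```

View pics/side6.png

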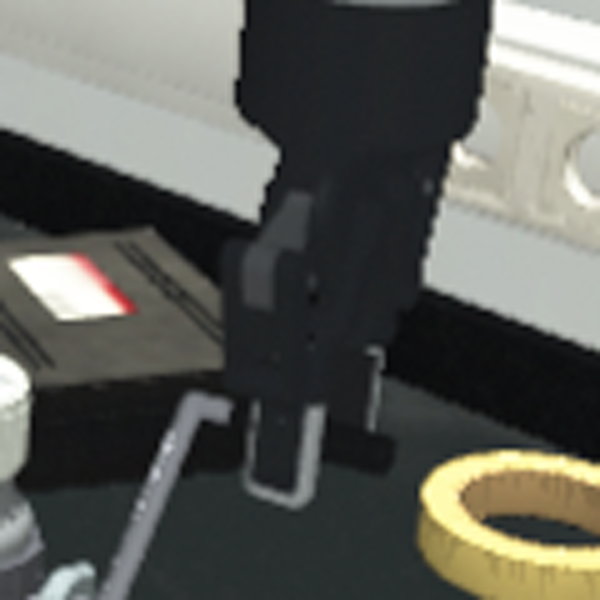

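The front finger (tip at (278,500)) is now in front of the bar and the rear one behind it, so I'll close.

>>> carry_out(plan=[{"linear":[0,0,0],"angular":[0,0,0]},{"linear":[0,0,0],"angular":[0,0,0]},{"linear":[0,0,0],"angular":[0,0,0]},{"linear":[0,0,0],"angular":[0,0,0]}], grip=0, grip_force=60)

```text
time: 5.95
eef_pos: [0.646, -0.1285, 0.1049]
ee_rot: [3.133, -0.004, 1.866]
contact_force: [6.1, 0.3, -0.8]
gripper_width: 0.012
```

```bash
python3 - <<'E'
from h import *
st()
o=arm.get_obs(); p0,R0=tp(o)
xs=np.array([np.cos(S[2]),np.sin(S[2]),0])
for q in np.arange(.05,1.76,.1).tolist()+[1.75,1.78]:
    d=grip_local(q)-grip_local(0); v=xs*d[0]+np.array([0,0,d[2]])
    print(round(q,2),R0.inv().apply(v*1000).round(1).tolist())
E
```

```text
t 5.95 p [ 0.646  -0.1285  0.1049] r [ 3.133 -0.004  1.866] F [ 6.1  0.3 -0.8] M [ 0.12 -1.07 -0.08] w 0.012 q [ 0.52  0.69 -0.63  1.53  0.44  1.05  0.07]
0.05 [0.0, -3.2, -3.1]
0.15 [0.0, -10.2, -8.9]
0.25 [0.1, -17.6, -13.9]
0.35 [0.1, -25.5, -18.2]
0.45 [0.1, -33.8, -21.6]
0.55 [0.1, -42.4, -24.2]
0.65 [0.1, -51.3, -26.0]
0.75 [0.1, -60.2, -26.8]
0.85 [0.1, -69.2, -26.7]
0.95 [0.1, -78.2, -25.8]
1.05 [0.1, -87.0, -23.9]
1.15 [0.1, -95.6, -21.2]
1.25 [0.1, -103.8, -17.7]
1.35 [0.0, -111.7, -13.3]
1.45 [0.0, -119.1, -8.2]
1.55 [-0.0, -125.9, -2.4]
1.65 [-0.0, -132.2, 4.1]
1.75 [-0.1, -137.7, 11.2]
1.75 [-0.1, -137.7, 11.2]
1.78 [-0.1, -139.2, 13.5]
```

```bash
python3 - <<'E'
from h import *
im=eyes.capture("side"); cv2.imwrite("pics/side7.png",cv2.resize(im[160:280,370:490,::-1],(600,600),interpolation=cv2.INTER_CUBIC))
st()
E
```

```text
t 6.0 p [ 0.646  -0.1285  0.1049] r [ 3.133 -0.004  1.866] F [ 6.3  1.  -1.8] M [ 0.15 -1.   -0.06] w 0.0119 q [ 0.52  0.69 -0.63  1.53  0.44  1.05  0.07]
```

View pics/side7.png

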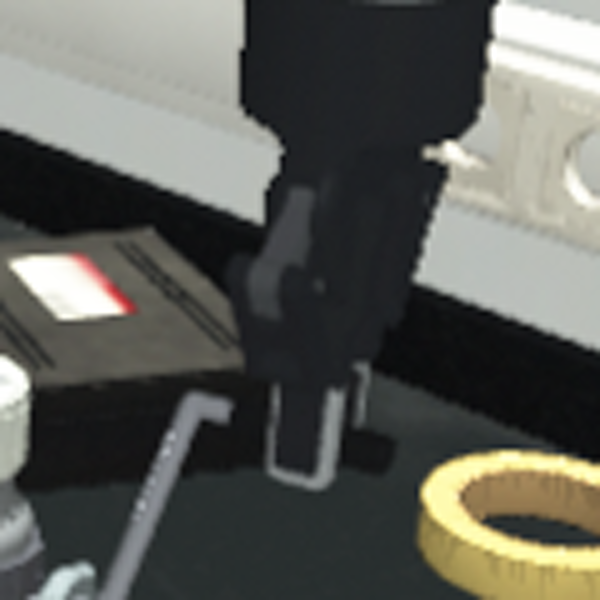

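>>> carry_out(plan=[{"linear":[0,-3,-3],"angular":[0,0,0]},{"linear":[0,-10,-9],"angular":[0,0,0]},{"linear":[0,-18,-14],"angular":[0,0,0]},{"linear":[0,-26,-18],"angular":[0,0,0]},{"linear":[0,-34,-22],"angular":[0,0,0]},{"linear":[0,-42,-24],"angular":[0,0,0]},{"linear":[0,-51,-26],"angular":[0,0,0]},{"linear":[0,-60,-27],"angular":[0,0,0]},{"linear":[0,-69,-27],"angular":[0,0,0]},{"linear":[0,-78,-26],"angular":[0,0,0]}], grip=0, grip_force=80)

```text
time: 7.25
eef_pos: [0.5797, -0.1491, 0.1358]
ee_rot: [3.115, 0.0, 1.868]
contact_force: [14.2, 3.9, 16.3]
gripper_width: 0.011
```

```bash
python3 - <<'E'
from h import *
st()
im=eyes.capture("side"); cv2.imwrite("pics/side8.png",im[100:400,200:600,::-1])
o=arm.get_obs(); p0,R0=tp(o)
pst=np.array([.646,-.1285,.1049])
xs=np.array([np.cos(S[2]),np.sin(S[2]),0])
d=p0-pst; dx=d@xs; dz=d[2]
# infer q
c=grip_local(0); a=np.arctan2(c[2]-.085+dz,c[0]+dx); print("q est",a-np.pi/4,"r",np.hypot(c[2]-.085+dz,c[0]+dx), "side",d@np.array([-np.sin(S[2]),np.cos(S[2]),0]))
q0=a-np.pi/4
for q in np.arange(q0,1.82,.08):
    e=grip_local(q)-grip_local(q0); print(round(q,2),R0.inv().apply((xs*e[0]+np.array([0,0,e[2]]))*1000).round(1).tolist())
E
```

```text
t 7.25 p [ 0.5797 -0.1491  0.1358] r [3.115 0.    1.868] F [14.2  3.9 16.3] M [ 1.11 -3.87  0.2 ] w 0.011 q [ 0.63  0.57 -0.67  1.69  0.4   1.    0.13]
q est 0.8630827288299932 r 0.09506405559262554 side 0.0001873750745868986
0.86 [0.0, 0.0, 0.0]
0.94 [0.0, -7.2, 0.7]
1.02 [0.0, -14.3, 1.9]
1.1 [0.0, -21.2, 3.7]
1.18 [0.0, -28.0, 6.1]
1.26 [0.0, -34.6, 8.9]
1.34 [0.0, -41.0, 12.4]
1.42 [0.0, -47.0, 16.3]
1.5 [0.0, -52.7, 20.6]
1.58 [0.0, -58.1, 25.4]
1.66 [0.0, -63.0, 30.7]
1.74 [0.0, -67.5, 36.3]
```

View pics/side8.png

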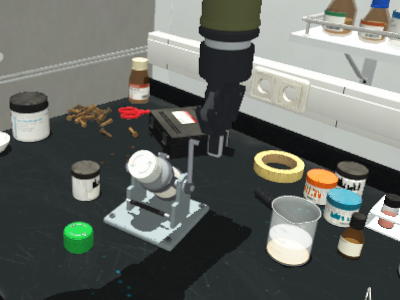

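The bottle is now tipped about 50°, with the bar held. The load shows I'm pushing slightly inside the arc, with about 16 N upward on the tool, so I'll bias the path up and continue in a shorter chunk.

>>> carry_out(plan=[{"linear":[0,-8,0],"angular":[0,0,0]},{"linear":[0,-16,0.5],"angular":[0,0,0]},{"linear":[0,-24,2],"angular":[0,0,0]},{"linear":[0,-31,4],"angular":[0,0,0]},{"linear":[0,-38,7],"angular":[0,0,0]},{"linear":[0,-44,10],"angular":[0,0,0]}])

```text
time: 8.05
eef_pos: [0.5409, -0.1605, 0.1267]
ee_rot: [3.107, 0.001, 1.869]
contact_force: [13.8, 0.7, 1.9]
gripper_width: 0.0106
```

```bash
cat >> h.py <<'E'
xs=np.array([np.cos(S[2]),np.sin(S[2]),0]); ys=np.array([-np.sin(S[2]),np.cos(S[2]),0])
def est():
    o=arm.get_obs(); p0,R0=tp(o); d=p0-np.array([.646,-.1285,.1049]); dx=d@xs; dz=d[2]
    c=grip_local(0); X=c[0]+dx; Z=c[2]-.085+dz
    F=np.array(o['contact_force'])
    print("X,Z",round(X*1000,1),round(Z*1000,1),"q",round(np.arctan2(Z,X)-np.pi/4,3),"r",round(np.hypot(X,Z),4),"side",round(d@ys*1000,1),"F x,y,z stand",(F@xs).round(1),(F@ys).round(1),F[2].round(1))
E
python3 - <<'E'
from h import *
st();est()
im=eyes.capture("side"); cv2.imwrite("pics/side9.png",im[100:400,200:600,::-1])
E
```

```text
t 8.05 p [ 0.5409 -0.1605  0.1267] r [3.107e+00 1.000e-03 1.869e+00] F [13.8  0.7  1.9] M [-0.77 -2.63  0.01] w 0.0106 q [ 0.7   0.53 -0.68  1.79  0.39  0.92  0.15]
X,Z -46.2 85.5 q 1.281 r 0.0972 side -0.1 F x,y,z stand 13.4 -3.3 1.9
```

View pics/side9.png

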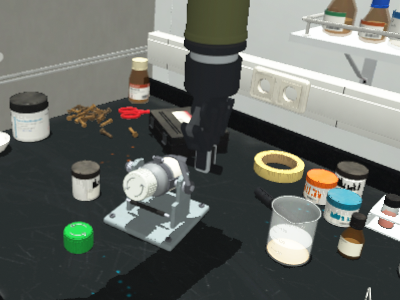

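```bash
python3 - <<'E'
import cv2
im=cv2.imread("pics/side9.png")[90:210,120:250]
cv2.imwrite("pics/z9.png",cv2.resize(im,(650,600),interpolation=cv2.INTER_CUBIC))
E
```

```text
(no output)
```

View pics/z9.png

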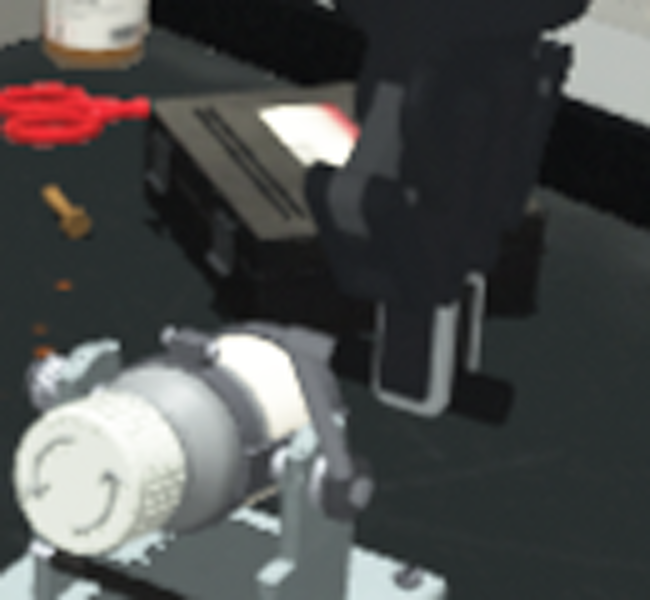

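The bar is rolling in the rear pad, so the tips have climbed to about 5 mm from slipping off. From here I'll tilt the tool along with the lever, rotating about the bar, so it stops rolling.

```bash
cat >> h.py <<'E'
def arcrows(q0,qs,ts,L,over=0.0):
    """bar L mm behind TCP; q path, tool lean ts (rad) relative to now; over: mm of extra along tangent (dir of motion)"""
    o=arm.get_obs(); p0,R0=tp(o)
    for q,t in zip(qs,ts):
        e=grip_local(q)-grip_local(q0); a=np.pi/4+q
        e=e+np.array([-np.sin(a),0,np.cos(a)])*over/1000
        v=R0.inv().apply(xs*e[0]+np.array([0,0,e[2]]))*1000+L*np.array([0,np.sin(t),np.cos(t)-1])
        print(round(q,2),v.round(1).tolist(),round(-np.degrees(t),1))
E
python3 - <<'E'
from h import *
arcrows(1.34,[1.39,1.44,1.49,1.55,1.6,1.65,1.7,1.75],np.array([.06,.12,.18,.25,.32,.39,.46,.52]),36,3)
E
```

```text
1.39 [0.0, -4.2, 3.9] -3.4
1.44 [0.0, -5.7, 6.3] -6.9
1.49 [0.0, -7.1, 8.9] -10.3
1.55 [0.0, -8.6, 11.9] -14.3
1.6 [0.1, -9.4, 14.4] -18.3
1.65 [0.1, -10.0, 16.9] -22.3
1.7 [0.1, -10.6, 19.4] -26.4
1.75 [0.1, -11.3, 22.0] -29.8
```

>>> carry_out(plan=[{"linear":[0,-4,4],"angular":[-3.4,0,0]},{"linear":[0,-6,6.5],"angular":[-7,0,0]},{"linear":[0,-7,9],"angular":[-10.5,0,0]},{"linear":[0,-8.5,12],"angular":[-14.5,0,0]}])

```text
time: 8.6
eef_pos: [0.5356, -0.1625, 0.1167]
ee_rot: [2.847, 0.005, 1.87]
contact_force: [8.3, 2.5, -0.7]
gripper_width: 0.0104
```

```bash
python3 - <<'E'
from h import *
st();est()
im=eyes.capture("side"); cv2.imwrite("pics/side10.png",cv2.resize(im[190:330,300:450,::-1],(640,597),interpolation=cv2.INTER_CUBIC))
E
```

```text
t 8.6 p [ 0.5356 -0.1625  0.1167] r [2.847 0.005 1.87 ] F [ 8.3  2.5 -0.7] M [ 0.36 -1.34  0.32] w 0.0104 q [ 0.91  0.47 -0.77  2.03  0.35  0.52  0.26]
X,Z -51.9 75.4 q 1.388 r 0.0915 side -0.4 F x,y,z stand 8.7 0.0 -0.7
```

View pics/side10.png

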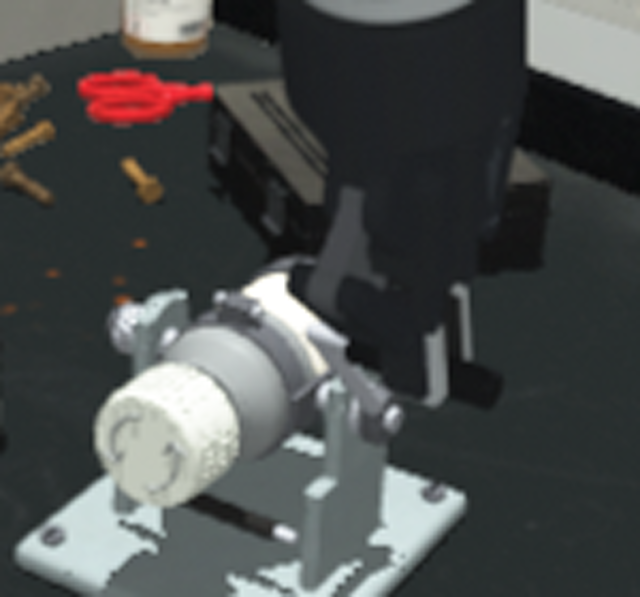

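```bash
python3 - <<'E'
from h import *
arcrows(1.55,[1.6,1.65,1.7,1.75,1.79],[.02,.04,.06,.08,.08],36,4)
E
```

```text
1.6 [0.0, -6.7, 4.1] -1.1
1.65 [0.1, -9.8, 6.6] -2.3
1.7 [0.1, -12.7, 9.2] -3.4
1.75 [0.1, -15.4, 12.0] -4.6
1.79 [0.1, -18.1, 14.4] -4.6
```

>>> carry_out(plan=[{"linear":[0,-6.5,4],"angular":[-1,0,0]},{"linear":[0,-10,6.5],"angular":[-2,0,0]},{"linear":[0,-13,9],"angular":[-3,0,0]},{"linear":[0,-15.5,12],"angular":[-4,0,0]},{"linear":[0,-18,14.5],"angular":[-4,0,0]},{"linear":[0,-18,14.5],"angular":[-4,0,0]}])

```text
time: 9.4
eef_pos: [0.5276, -0.166, 0.1007]
ee_rot: [2.764, 0.01, 1.871]
contact_force: [4.7, 3.7, 15.6]
gripper_width: 0.0106
```

```bash
cat >> h.py <<'E'
def bar(L):
    o=arm.get_obs(); p0,R0=tp(o); d=p0-np.array([.646,-.1285,.1049])
    c=grip_local(0); T=np.array([c[0]+d@xs, c[2]-.085+d[2]-.045])
    z=R0.apply([0,0,1]); b=T-L/1000*np.array([z@xs,z[2]])
    print("bar",(b*1000).round(1),"r",np.hypot(*b).round(4),"q",(np.arctan2(b[1],b[0])-np.pi/4).round(3))
E
python3 - <<'E'
from h import *
st();est();bar(36)
im=eyes.capture("side"); cv2.imwrite("pics/side11.png",cv2.resize(im[190:330,300:450,::-1],(640,597),interpolation=cv2.INTER_CUBIC))
E
```

```text
t 9.4 p [ 0.5276 -0.166   0.1007] r [2.764 0.01  1.871] F [ 4.7  3.7 15.6] M [ 0.79 -1.59  0.61] w 0.0106 q [ 0.98  0.48 -0.78  2.14  0.37  0.35  0.29]
X,Z -60.5 59.5 q 1.58 r 0.0849 side -1.4 F x,y,z stand 5.5 2.1 15.6
bar [-73.8  47.9] r 0.088 q 1.78
```

View pics/side11.png

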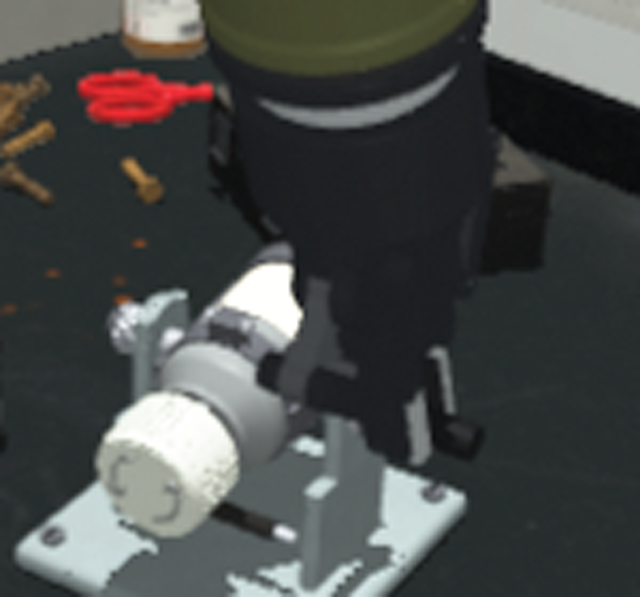

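>>> carry_out(plan=[{"linear":[0,-5,4],"angular":[0,0,0]},{"linear":[0,-8,6],"angular":[0,0,0]},{"linear":[0,-8,6],"angular":[0,0,0]}])

```text
time: 9.82
eef_pos: [0.5283, -0.1666, 0.0996]
ee_rot: [2.754, 0.02, 1.875]
contact_force: [-23.4, 6.0, 70.0]
gripper_width: 0.0102
```

```bash
python3 - <<'E'
from h import *
st();est();bar(36)
im=eyes.capture("side"); cv2.imwrite("pics/side12.png",cv2.resize(im[190:330,300:450,::-1],(640,597),interpolation=cv2.INTER_CUBIC))
E
```

```text
t 9.82 p [ 0.5283 -0.1666  0.0996] r [2.754 0.02  1.875] F [-23.4   6.   70. ] M [ 2.49 -0.04  1.23] w 0.0102 q [ 0.97  0.48 -0.77  2.15  0.38  0.32  0.29]
X,Z -60.0 58.3 q 1.585 r 0.0837 side -2.2 F x,y,z stand -20.6 12.6 70.0
bar [-73.7  46.6] r 0.0872 q 1.792
```

View pics/side12.png

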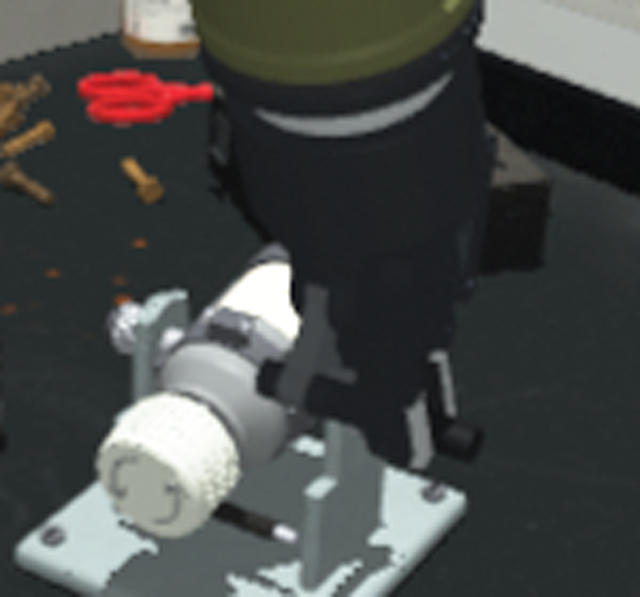

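The bottle is hard against its stop: the reaction rose to about 70 N with no further motion. The cap's neck is just below level in the picture, with the cap at (170,465) in the zoom. Now I'll ease it back slowly.

```bash
cat >> h.py <<'E'
def arcback(q0,qs,ts,L,over=0.0):
    o=arm.get_obs(); p0,R0=tp(o)
    for q,t in zip(qs,ts):
        e=grip_local(q)-grip_local(q0); a=np.pi/4+q
        e=e+np.array([-np.sin(a),0,np.cos(a)])*over/1000
        L2=L+7*(abs(q-q0)-abs(t))
        v=R0.inv().apply(xs*e[0]+np.array([0,0,e[2]]))*1000+L2*np.array([0,np.sin(t),np.cos(t)])-[0,0,L]
        print(round(q,2),v.round(1).tolist(),round(-np.degrees(t),1))
E
python3 - <<'E'
from h import *
bar(41)
arcback(1.75,1.75-.06*np.arange(1,11),-.037*np.arange(1,11),41,2)
E
```

```text
bar [-75.5  51.3] r 0.0913 q 1.76
1.69 [-0.1, 1.4, -1.7] 2.1
1.63 [-0.2, 4.5, -4.2] 4.2
1.57 [-0.3, 7.9, -6.6] 6.4
1.51 [-0.4, 11.3, -8.6] 8.5
1.45 [-0.5, 14.9, -10.5] 10.6
1.39 [-0.6, 18.5, -12.1] 12.7
1.33 [-0.7, 22.3, -13.4] 14.8
1.27 [-0.8, 26.1, -14.5] 17.0
1.21 [-0.9, 29.9, -15.3] 19.1
1.15 [-1.0, 33.8, -15.8] 21.2
```

>>> carry_out(plan=[{"linear":[0,1.5,-1.5],"angular":[2,0,0]},{"linear":[0,4.5,-4],"angular":[4,0,0]},{"linear":[0,8,-6.5],"angular":[6.3,0,0]},{"linear":[0,11.5,-8.5],"angular":[8.5,0,0]},{"linear":[0,15,-10.5],"angular":[10.5,0,0]},{"linear":[0,18.5,-12],"angular":[12.7,0,0]},{"linear":[0,22,-13.5],"angular":[14.8,0,0]},{"linear":[0,26,-14.5],"angular":[17,0,0]},{"linear":[0,30,-15.3],"angular":[19,0,0]}])

```text
time: 11.0
eef_pos: [0.5503, -0.1605, 0.1292]
ee_rot: [3.084, 0.025, 1.873]
contact_force: [-7.9, 6.0, 31.1]
gripper_width: 0.0105
```

```bash
python3 - <<'E'
from h import *
st();bar(42.5);bar(41);bar(45)
im=eyes.capture("side"); cv2.imwrite("pics/side13.png",cv2.resize(im[190:330,300:450,::-1],(640,597),interpolation=cv2.INTER_CUBIC))
E
```

```text
t 11.0 p [ 0.5503 -0.1605  0.1292] r [3.084 0.025 1.873] F [-7.9  6.  31.1] M [-0.81  1.23 -0.13] w 0.0105 q [ 0.68  0.52 -0.66  1.8   0.4   0.89  0.15]
bar [-39.7  85.4] r 0.0941 q 1.221
bar [-39.6  83.9] r 0.0928 q 1.227
bar [-39.8  87.9] r 0.0965 q 1.211
```

View pics/side13.png

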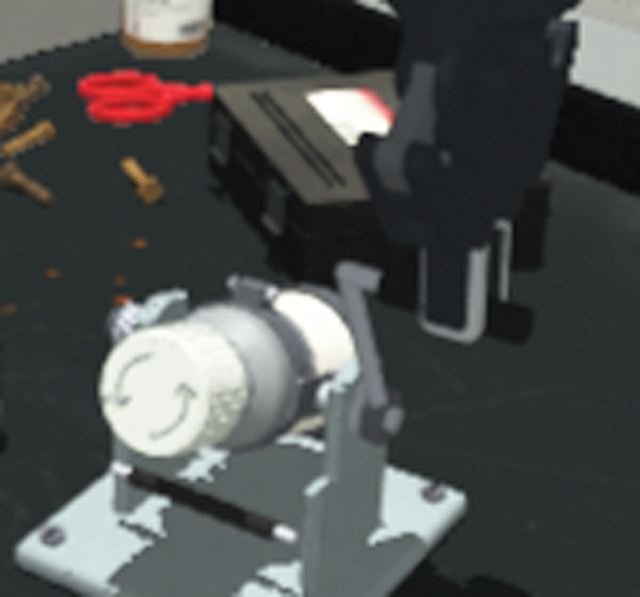

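```bash
sed -i 's/L2=L+7\*/L2=L+3.5*/' h.py; python3 - <<'E'
from h import *
arcback(1.237,1.237-.065*np.arange(1,11),-.006*np.arange(1,11),38.5,1.5)
E
```

```text
1.17 [-0.1, 3.8, -1.4] 0.3
1.11 [-0.2, 9.2, -3.0] 0.7
1.04 [-0.3, 14.6, -4.2] 1.0
0.98 [-0.3, 20.1, -5.0] 1.4
0.91 [-0.4, 25.7, -5.5] 1.7
0.85 [-0.5, 31.3, -5.6] 2.1
0.78 [-0.5, 36.9, -5.4] 2.4
0.72 [-0.6, 42.4, -4.7] 2.8
0.65 [-0.6, 48.0, -3.7] 3.1
0.59 [-0.6, 53.5, -2.3] 3.4
```

>>> carry_out(plan=[{"linear":[0,4,-2],"angular":[0.3,0,0]},{"linear":[0,9,-3.5],"angular":[0.7,0,0]},{"linear":[0,14.5,-4.7],"angular":[1,0,0]},{"linear":[0,20,-5.5],"angular":[1.4,0,0]},{"linear":[0,25.5,-6],"angular":[1.7,0,0]},{"linear":[0,31,-6],"angular":[2,0,0]},{"linear":[0,37,-5.7],"angular":[2.4,0,0]},{"linear":[0,42.5,-5],"angular":[2.8,0,0]},{"linear":[0,48,-4],"angular":[3.1,0,0]}])

```text
time: 12.18
eef_pos: [0.6027, -0.1454, 0.1409]
ee_rot: [3.126, 0.03, 1.872]
contact_force: [13.3, 0.0, 11.2]
gripper_width: 0.0101
```

```bash
python3 - <<'E'
from h import *
st();bar(38.5);bar(41);bar(44)
im=eyes.capture("side"); cv2.imwrite("pics/side14.png",cv2.resize(im[190:330,300:450,::-1],(640,597),interpolation=cv2.INTER_CUBIC))
E
```

```text
t 12.18 p [ 0.6027 -0.1454  0.1409] r [3.126 0.03  1.872] F [13.3  0.  11.2] M [-0.25 -2.4  -0.75] w 0.0101 q [ 0.57  0.59 -0.63  1.63  0.42  1.04  0.11]
bar [16.7 93.1] r 0.0946 q 0.608
bar [16.6 95.6] r 0.0971 q 0.613
bar [16.6 98.6] r 0.1 q 0.619
```

View pics/side14.png

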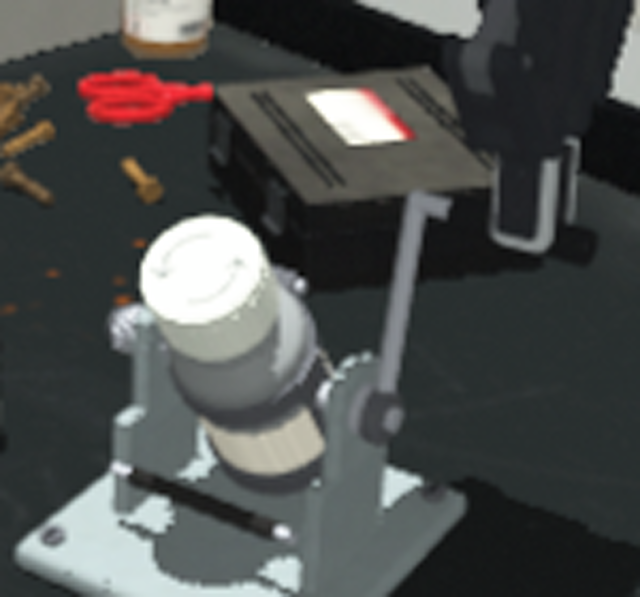

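The picture shows the bar near the fingertips again (tip (520,248), bar around (575,240)). Before the last part I'll crack the jaws to about 18 mm, so the rear finger still blocks the spring. Then I'll slide down 12 mm and re-clamp.

>>> carry_out(plan=[{"linear":[0,-1,1],"angular":[0,0,0]},{"linear":[0,-1,4],"angular":[0,0,0]},{"linear":[0,-1,8],"angular":[0,0,0]},{"linear":[0,-1,12],"angular":[0,0,0]},{"linear":[0,-1,13],"angular":[0,0,0]}], grip=21)

```text
time: 12.85
eef_pos: [0.6086, -0.1439, 0.131]
ee_rot: [3.113, 0.032, 1.874]
contact_force: [8.6, 1.5, 7.2]
gripper_width: 0.018
```

```bash
python3 - <<'E'
from h import *
st();bar(44);bar(47)
im=eyes.capture("side"); cv2.imwrite("pics/side15.png",cv2.resize(im[170:310,320:470,::-1],(640,597),interpolation=cv2.INTER_CUBIC))
E
```

```text
t 12.85 p [ 0.6086 -0.1439  0.131 ] r [3.113 0.032 1.874] F [8.6 1.5 7.2] M [ 0.48 -2.11  0.  ] w 0.018 q [ 0.56  0.6  -0.63  1.64  0.43  1.    0.1 ]
bar [22.1 88.7] r 0.0914 q 0.541
bar [22.  91.7] r 0.0943 q 0.55
```

View pics/side15.png

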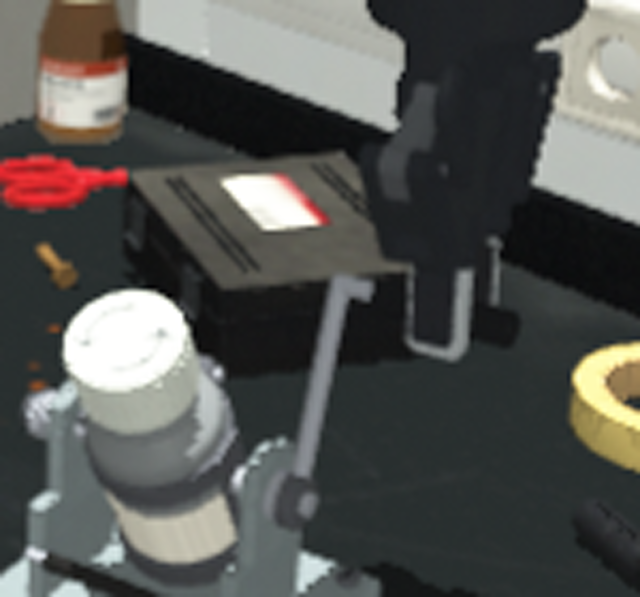

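```bash
python3 - <<'E'
from h import *
o=arm.get_obs(); p0,R0=tp(o)
for k in range(1,11):
    q=.53-.053*k
    e=grip_local(q)-grip_local(.53)
    v=xs*e[0]*1+np.array([0,0,e[2]-min(.005,.001*k)])
    Rt=R.from_euler('xyz',[np.pi,0,S[2]+np.pi/2]); f=min(1,k/8)
    rv=(R0.inv()*Rt).as_rotvec()*f
    print(round(q,2),(R0.inv().apply(v)*1000).round(1).tolist(),np.degrees(rv).round(1).tolist())
E
```

```text
0.48 [0.0, 4.5, 2.5] [0.2, 0.2, 0.1]
0.42 [0.1, 8.9, 5.2] [0.4, 0.5, 0.1]
0.37 [0.1, 13.3, 8.1] [0.6, 0.7, 0.2]
0.32 [0.2, 17.5, 11.2] [0.8, 0.9, 0.2]
0.27 [0.3, 21.6, 14.6] [1.0, 1.1, 0.3]
0.21 [0.3, 25.6, 17.2] [1.2, 1.4, 0.4]
0.16 [0.4, 29.5, 20.0] [1.4, 1.6, 0.4]
0.11 [0.4, 33.2, 23.0] [1.6, 1.8, 0.5]
0.05 [0.5, 36.7, 26.2] [1.6, 1.8, 0.5]
0.0 [0.6, 40.1, 29.6] [1.6, 1.8, 0.5]
```

>>> carry_out(plan=[{"linear":[0,2,2.5],"angular":[0.2,0.2,0]},{"linear":[0,6.5,5],"angular":[0.4,0.4,0]},{"linear":[0,11,8],"angular":[0.6,0.6,0]},{"linear":[0,15,11],"angular":[0.8,0.8,0]},{"linear":[0,19,14.5],"angular":[1,1,0.3]},{"linear":[0,23,17],"angular":[1.2,1.2,0.4]},{"linear":[0,27,20],"angular":[1.4,1.4,0.4]},{"linear":[0,31,23],"angular":[1.6,1.6,0.5]},{"linear":[0,34,26],"angular":[1.6,1.8,0.5]}])

```text
time: 14.02
eef_pos: [0.6438, -0.1321, 0.1069]
ee_rot: [3.137, -0.001, 1.867]
contact_force: [4.0, 3.8, -1.4]
gripper_width: 0.0179
```

```bash
python3 - <<'E'
from h import *
st();bar(44);bar(47)
im=eyes.capture("side"); cv2.imwrite("pics/side16.png",cv2.resize(im[170:310,320:470,::-1],(640,597),interpolation=cv2.INTER_CUBIC))
E
```

```text
t 14.03 p [ 0.6438 -0.1321  0.1069] r [ 3.137e+00 -1.000e-03  1.867e+00] F [ 4.   3.8 -1.4] M [ 0.84 -0.92  0.04] w 0.0179 q [ 0.51  0.69 -0.62  1.53  0.43  1.06  0.09]
bar [60.2 64.6] r 0.0883 q 0.035
bar [60.2 67.6] r 0.0905 q 0.058
```

View pics/side16.png

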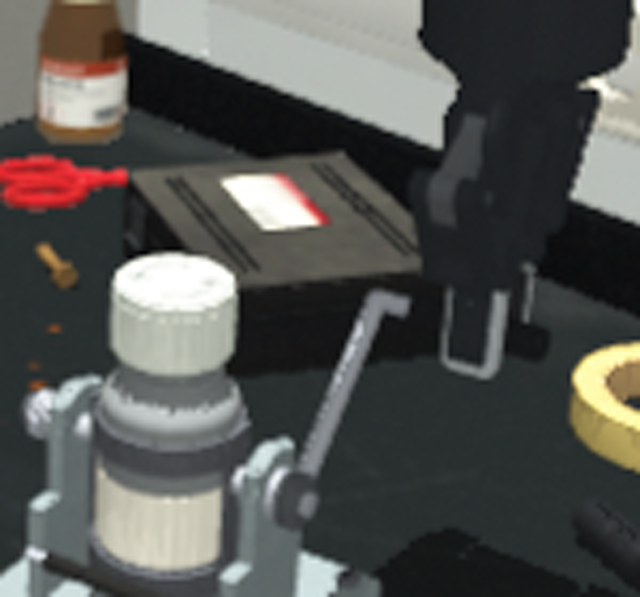

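>>> carry_out(plan=[{"linear":[0,1,1],"angular":[0,0,0]},{"linear":[0,3,2],"angular":[0,0,0]},{"linear":[0,5,3],"angular":[0,0,0]},{"linear":[0,6,4],"angular":[0,0,0]},{"linear":[0,6,4],"angular":[0,0,0]}])

```text
time: 14.7
eef_pos: [0.6489, -0.1308, 0.1022]
ee_rot: [3.139, -0.001, 1.867]
contact_force: [-3.5, -1.3, 1.4]
gripper_width: 0.018
```

```bash
python3 - <<'E'
from h import *
st();bar(44);bar(47)
im=eyes.capture("side"); cv2.imwrite("pics/side17.png",cv2.resize(im[170:310,320:470,::-1],(640,597),interpolation=cv2.INTER_CUBIC))
E
```

```text
t 14.7 p [ 0.6489 -0.1308  0.1022] r [ 3.139e+00 -1.000e-03  1.867e+00] F [-3.5 -1.3  1.4] M [-0.26  0.7   0.04] w 0.018 q [ 0.5   0.7  -0.61  1.52  0.44  1.06  0.08]
bar [65.7 60. ] r 0.0889 q -0.045
bar [65.6 63. ] r 0.091 q -0.021
```

View pics/side17.png

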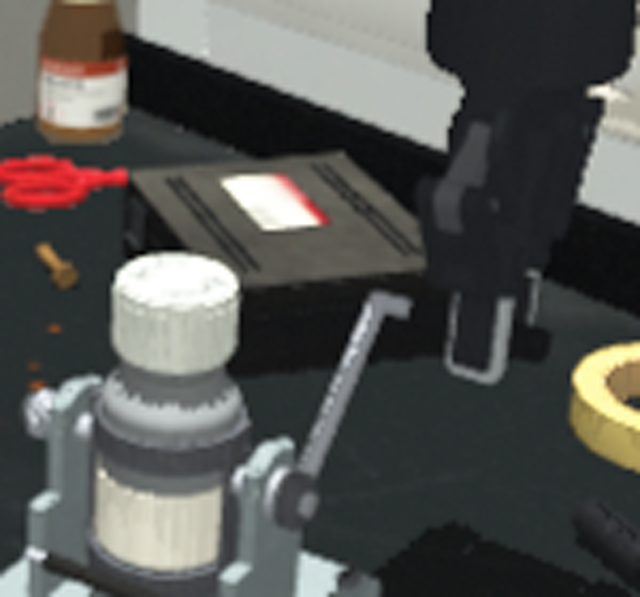

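The bottle is upright and the front pad is now lightly pressing the bar (−3.5 N) against its rest. I'll release and move above the cap.

>>> carry_out(plan=[{"linear":[0,-2,0],"angular":[0,0,0]},{"linear":[0,-2,0],"angular":[0,0,0]},{"linear":[0,-2,-20],"angular":[0,0,0]},{"linear":[0,-2,-60],"angular":[0,0,0]},{"linear":[0,-2,-110],"angular":[0,0,0]},{"linear":[0,-2,-160],"angular":[0,0,0]},{"linear":[40,-30,-180],"angular":[0,0,0]},{"linear":[80,-55,-190],"angular":[0,0,0]},{"linear":[105,-68,-190],"angular":[0,0,0]}], grip=50)

```text
time: 15.88
eef_pos: [0.552, -0.0485, 0.2938]
ee_rot: [3.136, -0.0, 1.869]
contact_force: [0.7, -1.0, 0.4]
gripper_width: 0.0424
```

```bash
python3 - <<'E'
from h import *
st()
p=np.array(arm.get_obs()['eef_pos'])
rows([((S[0],S[1],.29),S[2]+np.pi/2)])
for n in("side","top"):
    im=eyes.capture(n); cv2.imwrite(f"pics/{n}18.png",im[:,:,::-1]); print(n,proj(n,[p,p-[0,0,.1],[S[0],S[1],.167]]).round(1).tolist())
E
```

```text
t 15.88 p [ 0.552  -0.0485  0.2938] r [ 3.136 -0.     1.869] F [ 0.7 -1.   0.4] M [-0.02 -0.06  0.05] w 0.0424 q [ 0.52  0.38 -0.71  1.52  0.25  1.32  0.08]
([-2.0, 0.7, 3.8], [0.3, -0.0, 0.1])
side [[362.8, 163.1], [360.0, 221.3], [360.5, 236.0]]
top [[390.2, 203.2], [382.0, 216.9], [381.1, 219.3]]
```

View pics/side18.png

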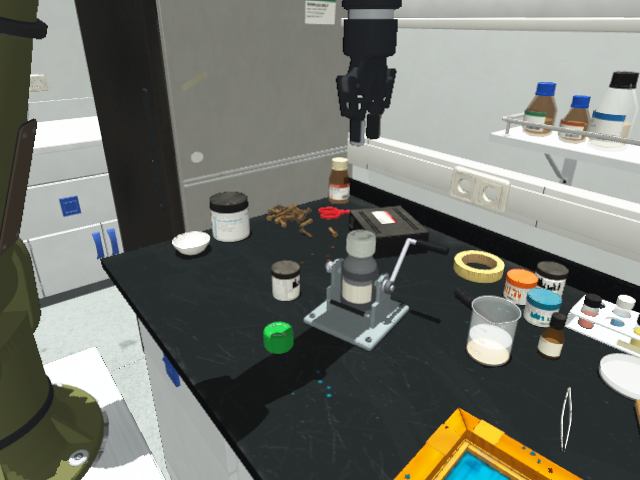

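View pics/top18.png

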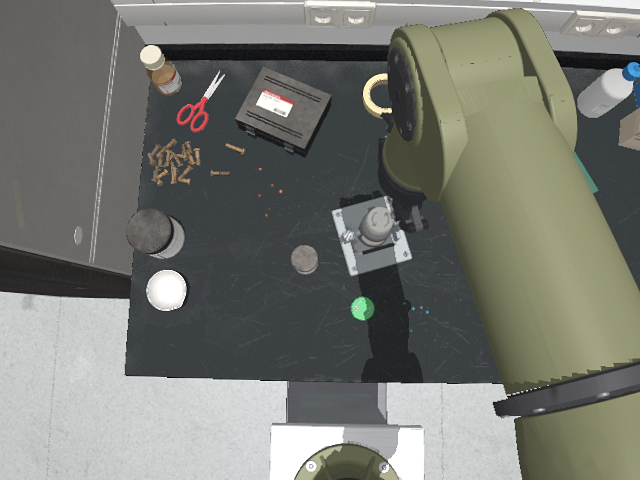

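>>> carry_out(plan=[{"linear":[-2,0.7,30],"angular":[0.3,0,0.1]},{"linear":[-2,0.7,60],"angular":[0.3,0,0.1]},{"linear":[-2,0.7,90],"angular":[0.3,0,0.1]},{"linear":[-2,0.7,115],"angular":[0.3,0,0.1]},{"linear":[-2,0.7,130],"angular":[0.3,0,0.1]},{"linear":[-2,0.7,135],"angular":[0.3,0,0.1]}], grip=85)

```text
time: 16.73
eef_pos: [0.5534, -0.049, 0.1579]
ee_rot: [-3.141, -0.001, 1.869]
contact_force: [2.0, 0.6, -0.3]
gripper_width: 0.0724
```

```bash
python3 - <<'E'
from h import *
st()
p=np.array(arm.get_obs()['eef_pos'])
rows([((S[0],S[1],.15),S[2]+np.pi/2)])
im=eyes.capture("side"); cv2.imwrite("pics/side19.png",cv2.resize(im[130:270,285:435,::-1],(640,597),interpolation=cv2.INTER_CUBIC))
print(((proj("side",[p,[S[0],S[1],.167]])-[285,130])*4.267).round())
im=eyes.capture("top"); cv2.imwrite("pics/top19.png",cv2.resize(im[150:290,310:460,::-1],(640,597),interpolation=cv2.INTER_CUBIC))
print(((proj("top",[p,[S[0],S[1],.167]])-[310,150])*4.267).round())
E
```

```text
t 16.73 p [ 0.5534 -0.049   0.1579] r [-3.141e+00 -1.000e-03  1.869e+00] F [ 2.   0.6 -0.3] M [ 0.01 -0.04  0.04] w 0.0724 q [ 0.48  0.5  -0.67  1.74  0.35  1.03 -0.01]
([-1.0, -0.5, 7.9], [-0.1, -0.1, 0.2])
[[319. 472.]
 [322. 452.]]
[[298. 300.]
 [303. 296.]]
```

View pics/side19.png

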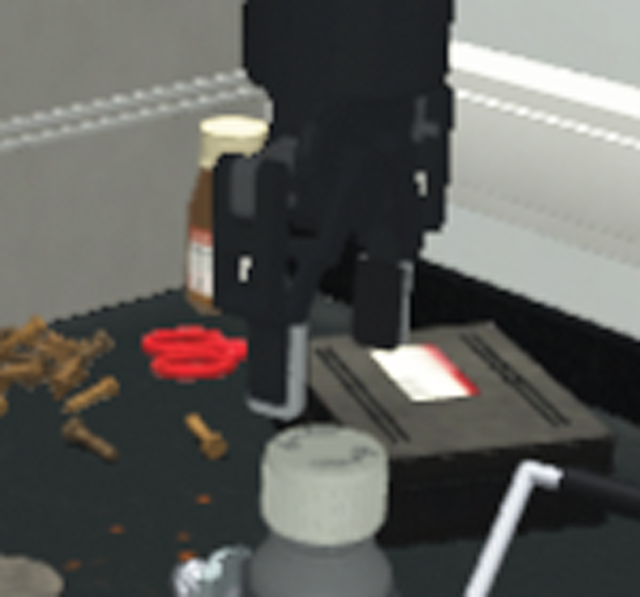

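View pics/top19.png

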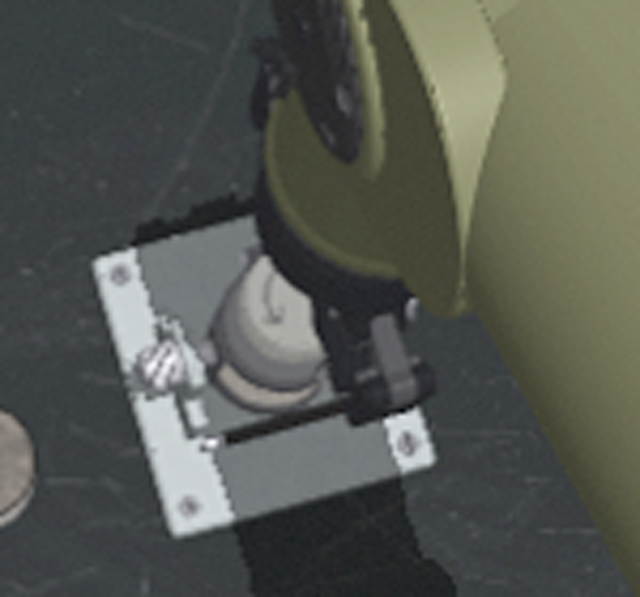

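The jaws straddle the cap axis, with the front tip at (300,410), rear tip at (408,345) and cap at (323,440) in the zoom. The tips stay consistently about 30 mm above the reported TCP, plus some open-pad swing. I'll descend to put the tips about 25 mm below the cap top.

>>> carry_out(plan=[{"linear":[0,-2,12],"angular":[0,0,0.2]},{"linear":[0,-2,24],"angular":[0,0,0.2]},{"linear":[0,-2,36],"angular":[0,0,0.2]},{"linear":[0,-2,46],"angular":[0,0,0.2]},{"linear":[0,-2,52],"angular":[0,0,0.2]},{"linear":[0,-2,52],"angular":[0,0,0.2]}])

```text
time: 17.58
eef_pos: [0.5515, -0.0493, 0.1062]
ee_rot: [-3.141, -0.001, 1.866]
contact_force: [-0.1, -0.2, 0.4]
gripper_width: 0.0725
```

```bash
python3 - <<'E'
from h import *
st()
p=np.array(arm.get_obs()['eef_pos'])
im=eyes.capture("side"); cv2.imwrite("pics/side20.png",cv2.resize(im[150:290,285:435,::-1],(640,597),interpolation=cv2.INTER_CUBIC))
E
```

```text
t 17.57 p [ 0.5515 -0.0493  0.1062] r [-3.141e+00 -1.000e-03  1.866e+00] F [-0.1 -0.2  0.4] M [-0.02  0.04 -0.02] w 0.0725 q [ 0.46  0.55 -0.64  1.82  0.4   0.91 -0.06]
```

View pics/side20.png

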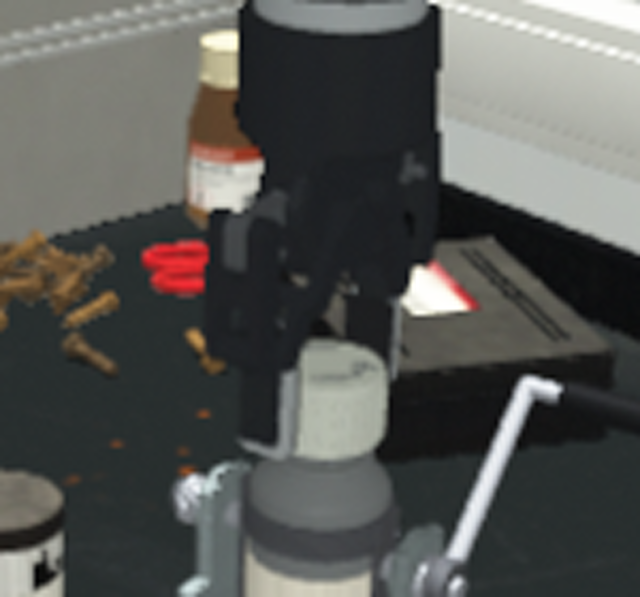

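>>> carry_out(plan=[{"linear":[0,0,-4],"angular":[0,0,0]},{"linear":[0,0,-4],"angular":[0,0,0]},{"linear":[0,0,-4],"angular":[0,0,0]},{"linear":[0,0,-4],"angular":[0,0,0]},{"linear":[0,0,-4],"angular":[0,0,0]}], grip=0, grip_force=60)

```text
time: 18.25
eef_pos: [0.5544, -0.0485, 0.1124]
ee_rot: [3.136, 0.0, 1.866]
contact_force: [4.5, 1.8, 5.7]
gripper_width: 0.0456
```

```bash
python3 - <<'E'
from h import *
st()
p=np.array(arm.get_obs()['eef_pos'])
im=eyes.capture("side"); cv2.imwrite("pics/side21.png",cv2.resize(im[150:290,285:435,::-1],(640,597),interpolation=cv2.INTER_CUBIC))
E
```

```text
t 18.25 p [ 0.5544 -0.0485  0.1124] r [3.136 0.    1.866] F [4.5 1.8 5.7] M [ 0.33 -1.03  0.05] w 0.0456 q [ 0.46  0.54 -0.64  1.81  0.4   0.92 -0.06]
```

View pics/side21.png

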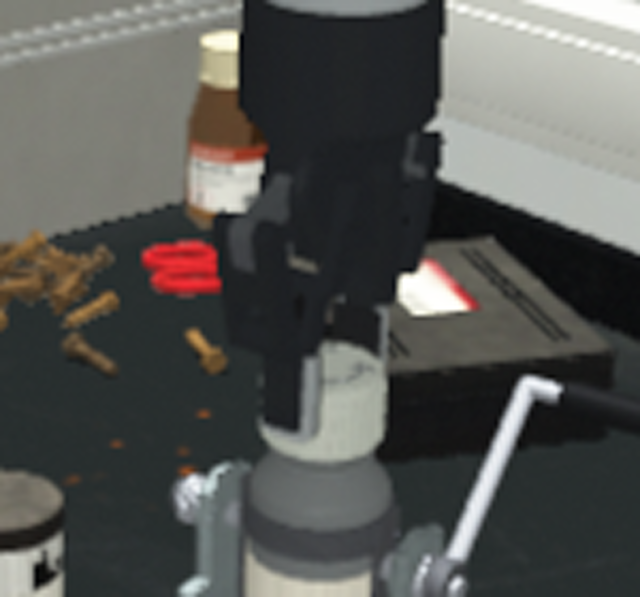

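Gripped: the pads cover most of the cap's side, with the tip at (290,435) just above the underside at (330,455). Now I'll press.

>>> carry_out(plan=[{"linear":[0,0,1],"angular":[0,0,0]},{"linear":[0,0,3],"angular":[0,0,0]},{"linear":[0,0,5],"angular":[0,0,0]},{"linear":[0,0,7],"angular":[0,0,0]},{"linear":[0,0,9],"angular":[0,0,0]},{"linear":[0,0,10],"angular":[0,0,0]},{"linear":[0,0,10],"angular":[0,0,0]}], grip=0, grip_force=100)

```text
time: 19.18
eef_pos: [0.5548, -0.0486, 0.1059]
ee_rot: [3.134, 0.003, 1.866]
contact_force: [-8.5, -0.5, 33.8]
gripper_width: 0.0448
```

```bash
python3 - <<'E'
from h import *
st()
im=eyes.capture("side"); cv2.imwrite("pics/side22.png",cv2.resize(im[150:290,285:435,::-1],(640,597),interpolation=cv2.INTER_CUBIC))
E
```

```text
t 19.18 p [ 0.5548 -0.0486  0.1059] r [3.134e+00 3.000e-03 1.866e+00] F [-8.5 -0.5 33.8] M [-0.22  2.15  0.02] w 0.0448 q [ 0.46  0.55 -0.64  1.82  0.41  0.9  -0.07]
```

View pics/side22.png

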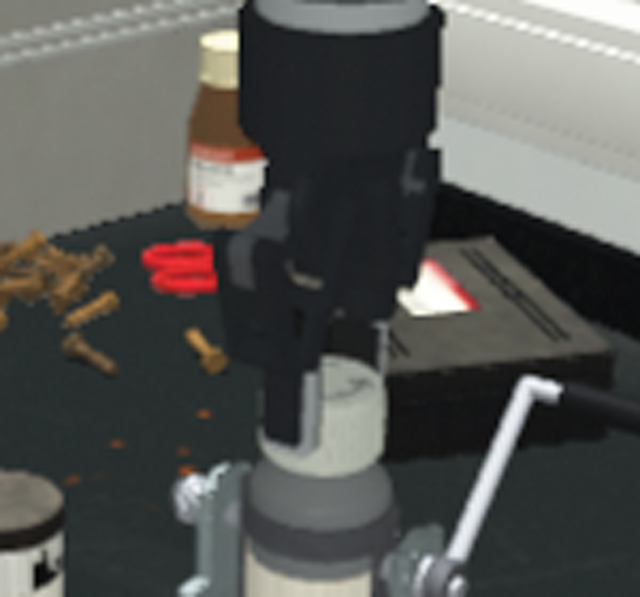

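The cap is down on the ring: about 6.5 mm of travel, then the force climbed to 34 N. Now I'll twist anticlockwise (negative about tool z) while holding about 25 N down.

>>> carry_out(plan=[{"linear":[0,0,2.5],"angular":[0,0,-5]},{"linear":[0,0,2.5],"angular":[0,0,-10]},{"linear":[0,0,2.5],"angular":[0,0,-15]},{"linear":[0,0,2.5],"angular":[0,0,-20]},{"linear":[0,0,2.5],"angular":[0,0,-25]},{"linear":[0,0,2.5],"angular":[0,0,-30]}])

```text
time: 19.98
eef_pos: [0.5561, -0.048, 0.1061]
ee_rot: [3.135, 0.009, 2.392]
contact_force: [-2.4, 0.8, 22.7]
gripper_width: 0.0445
```

```bash
python3 - <<'E'
from h import *
st()
im=eyes.capture("side"); cv2.imwrite("pics/side23.png",cv2.resize(im[150:290,285:435,::-1],(640,597),interpolation=cv2.INTER_CUBIC))
E
```

```text
t 19.98 p [ 0.5561 -0.048   0.1061] r [3.135 0.009 2.392] F [-2.4  0.8 22.7] M [-0.03  0.94 -0.16] w 0.0445 q [ 0.54  0.58 -0.78  1.82  0.51  0.94  0.36]
```

View pics/side23.png

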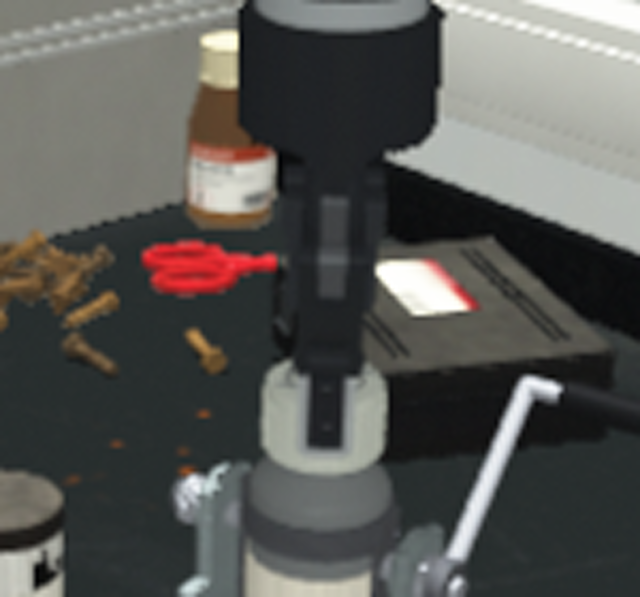

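>>> carry_out(plan=[{"linear":[0,0,2.5],"angular":[0,0,-5]},{"linear":[0,0,2.5],"angular":[0,0,-10]},{"linear":[0,0,2.5],"angular":[0,0,-15]},{"linear":[0,0,2.5],"angular":[0,0,-20]},{"linear":[0,0,2.5],"angular":[0,0,-25]},{"linear":[0,0,2.5],"angular":[0,0,-30]},{"linear":[0,0,2.5],"angular":[0,0,-31]}])

```text
time: 20.9
eef_pos: [0.5567, -0.0478, 0.106]
ee_rot: [-3.142, 0.014, 2.939]
contact_force: [-4.1, 0.2, 22.5]
gripper_width: 0.045
```

```bash
python3 - <<'E'
from h import *
st()
im=eyes.capture("side"); cv2.imwrite("pics/side24.png",cv2.resize(im[150:290,285:435,::-1],(640,597),interpolation=cv2.INTER_CUBIC))
im=eyes.capture("top"); cv2.imwrite("pics/top24.png",cv2.resize(im[150:290,310:460,::-1],(640,597),interpolation=cv2.INTER_CUBIC))
o=arm.get_obs();p0,R0=tp(o); print(np.degrees((R0.inv()*R.from_euler('xyz',[np.pi,0,o['ee_rot'][2]])).as_rotvec()))
E
```

```text
t 20.9 p [ 0.5567 -0.0478  0.106 ] r [-3.142  0.014  2.939] F [-4.1  0.2 22.5] M [-0.24  1.23 -0.17] w 0.045 q [ 0.62  0.63 -0.93  1.82  0.61  0.99  0.8 ]
[-7.90399035e-03  8.00901054e-01 -5.52433124e-05]
```

View pics/side24.png

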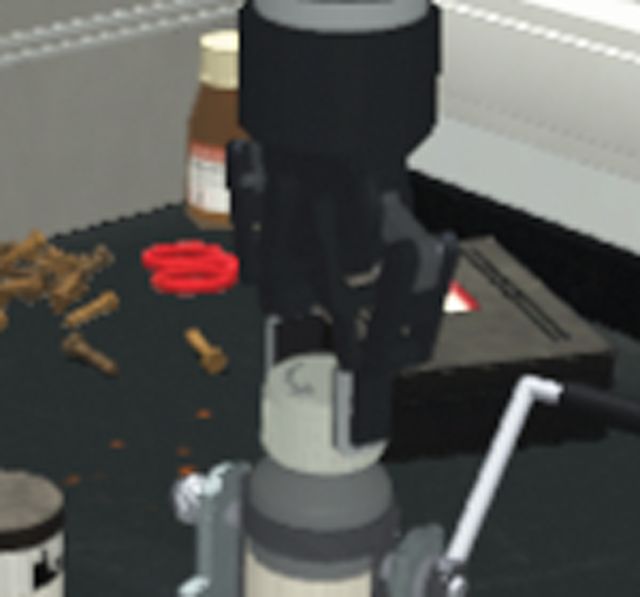

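View pics/top24.png

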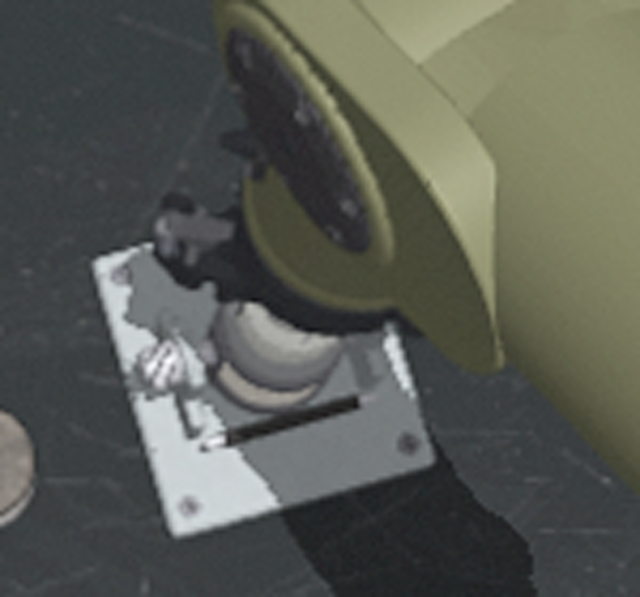

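The tool has turned 61.5° with low torque, and both pads still hold the cap. I'll lift straight up slowly at first.

>>> carry_out(plan=[{"linear":[0,0,-1],"angular":[0,0,0]},{"linear":[0,0,-4],"angular":[0,0,0]},{"linear":[0,0,-8],"angular":[0,0,0]},{"linear":[0,0,-12],"angular":[0,0,0]},{"linear":[0,0,-16],"angular":[0,0,0]}])

```text
time: 21.62
eef_pos: [0.5558, -0.0481, 0.1218]
ee_rot: [-3.141, 0.013, 2.938]
contact_force: [0.3, -0.2, 0.4]
gripper_width: 0.0452
```

```bash
python3 - <<'E'
from h import *
st()
im=eyes.capture("side"); cv2.imwrite("pics/side25.png",cv2.resize(im[150:290,285:435,::-1],(640,597),interpolation=cv2.INTER_CUBIC))
o=arm.get_obs();p0,R0=tp(o); print(R0.inv().apply([0,0,1]))
E
```

```text
t 21.62 p [ 0.5558 -0.0481  0.1218] r [-3.141  0.013  2.938] F [ 0.3 -0.2  0.4] M [-0.02  0.02 -0.01] w 0.0452 q [ 0.63  0.61 -0.95  1.8   0.59  1.02  0.82]
[-1.34381473e-02 -5.04067341e-04 -9.99909577e-01]
```

View pics/side25.png

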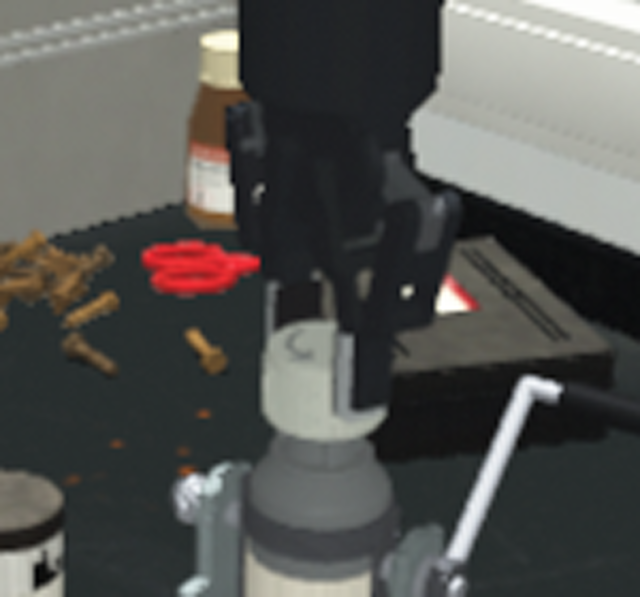

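>>> carry_out(plan=[{"linear":[0,0,-4],"angular":[0,0,0]},{"linear":[0,0,-8],"angular":[0,0,0]},{"linear":[-0.2,0,-13],"angular":[0,0,0]},{"linear":[-0.3,0,-19],"angular":[0,0,0]},{"linear":[-0.4,0,-25],"angular":[0,0,0]},{"linear":[-0.5,0,-31],"angular":[0,0.2,0]},{"linear":[-0.5,0,-37],"angular":[0,0.4,0]},{"linear":[-0.5,0,-41],"angular":[0,0.6,0]},{"linear":[-0.5,0,-42],"angular":[0,0.7,0]},{"linear":[-0.5,0,-42],"angular":[0,0.7,0]}])

```text
time: 22.92
eef_pos: [0.5561, -0.048, 0.1642]
ee_rot: [-3.141, 0.001, 2.938]
contact_force: [-0.0, -0.1, 0.3]
gripper_width: 0.0449
```

```bash
python3 - <<'E'
from h import *
st()
p=np.array(arm.get_obs()['eef_pos'])
im=eyes.capture("side"); cv2.imwrite("pics/side26.png",im[80:400,180:560,::-1]);cv2.imwrite("pics/side26z.png",cv2.resize(im[150:290,285:435,::-1],(640,597),interpolation=cv2.INTER_CUBIC))
print((proj("side",[[S[0],S[1],.153],[S[0],S[1],.188],[S[0],S[1],.219]])-[285,150])*4.267)
im=eyes.capture("top"); cv2.imwrite("pics/top26.png",im[:,:,::-1])
st()
E
```

```text
t 22.93 p [ 0.5561 -0.048   0.1642] r [-3.141e+00  1.000e-03  2.938e+00] F [-0.  -0.1  0.3] M [-0.    0.01 -0.01] w 0.0449 q [ 0.65  0.58 -0.98  1.73  0.53  1.12  0.87]
[[320.51890598 398.54041886]
 [324.52328236 318.43157916]
 [328.207205   244.86475391]]
t 23.02 p [ 0.5559 -0.048   0.1641] r [-3.141e+00  1.000e-03  2.938e+00] F [-0.3 -0.1 -0.7] M [-0.01 -0.   -0.04] w 0.0446 q [ 0.65  0.58 -0.98  1.73  0.53  1.12  0.87]
```

View pics/side26z.png

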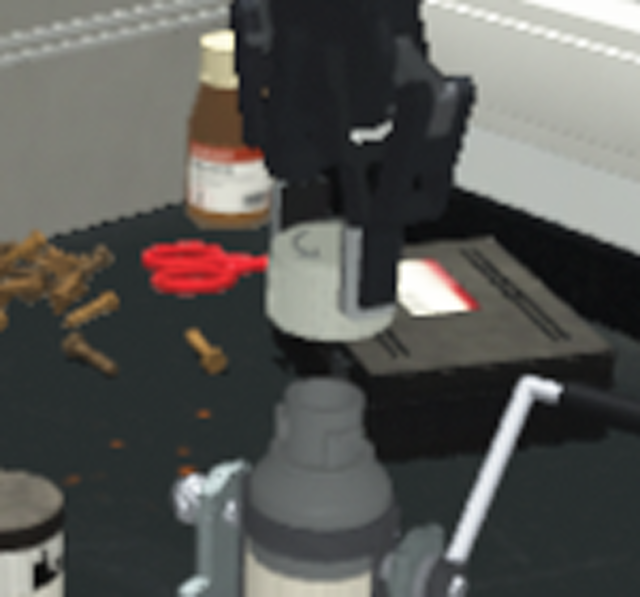

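View pics/side26.png

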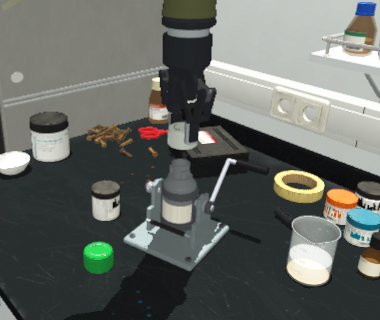

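View pics/top26.png

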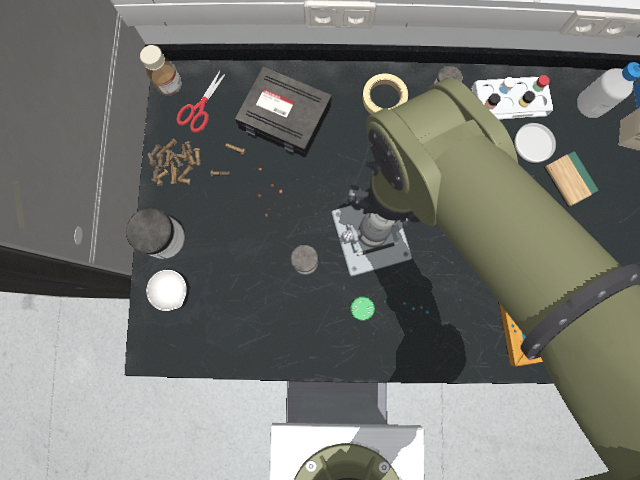

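The cap is off, level and about 35 mm straight above the open mouth: cap centre column about 331, mouth column about 325 in the zoom, near-zero wrist force. The ink pot (304,259) and dish (166,290) haven't moved in the top view. The beaker hasn't moved in the side view. Handing in.

```bash
python3 - <<'E'
from h import *
print(arm.finish_job()); st()
E
```

```text
the job is handed in; nothing more can be done
None
the job is handed in; nothing more can be done
```

The job is done and handed in at about 23 s of the 58 s allowed. The gripper is holding the cap still and level about 35 mm above the open bottle.

- **Tipping:** I pulled the lever until the bottle hit its stop. I eased it back over about 4.9 s, until the bar was pressing lightly on its rest and the bottle stood upright.
- **Cap:** I pressed it about 6.5 mm down onto the ring (34 N peak), turned it 61.5° anticlockwise with 22–25 N still on it, and lifted it straight off.
- **Last checks:** The open neck is visible in the side view, with the cap centred over it to about 3 mm. The tool is level to within 0.1°, wrist force is about 0 N and the grip width is steady. The ink pot and dish are unmoved in the top view. The beaker looks unmoved in the side view; the arm hides it in the last top view.

Some things did not go as expected:
- **Fingertip height:** The visible fingertips sat about 30 mm above the reported tool position, so the first closing on the lever missed it. I then worked from the pictures.
- **Lever grip:** The bar rolled towards the fingertips during the pull, and again on the way back. Partway back I opened the jaws slightly, with the rear finger still holding the spring, and moved further onto the bar. I finished the return with the bar held loosely between the fingers.
- **Force at the stop:** A check push against the stop briefly reached about 74 N, under the 120 N wrist limit. From the pictures, only the fingers were touching the bar.
- **Gripper width:** It read 3–4 mm less than the true size of both the bar and the cap.

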